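Clear the carving board and set out the slates

TASK

Make the carving bench ready for the next letter-cutting class. Holding the hand float, sweep all the stone chips off the carving board into the chip tray at its far edge, and hang the float by its handle on both prongs of the stand's hook. Once the board is clean, stack all the slate blanks flat in one pile in the middle of it, squared up edge over edge; leave everything else on the bench as it is.

Things in the scene. Friction and masses are not known exactly. Their poses are not given: they have to be found in the camera images.
- board: carving board: plywood on two dark bearers, 250 (x) by 230 (y) mm, top 45 mm above the bench, fixed, mid-bench ahead of the robot; the chips lie on it. Origin: centre of its underside, on the bench; +x points away from the robot, to the edge where the tray stands; yaw within 0.15 rad.
- tray: open chip tray of bare sheet metal, fixed, against the board's far edge (2 mm gap), 140 (x) x 240 (y) mm, walls 3 mm thick and 32 mm high: its rim is 13 mm lower than the board's top (far rim has a rolled edge, top at 35 mm). Origin: centre of its underside; axes parallel to the board's.
- float: wooden hand float (scraper block with loop handle), loose, 0.28 kg, standing on its sole at the robot's left. Sole 65 (x) x 140 (y) x 18 mm. Grip bar along y, 20 mm wide (x), from z = 63 to 85 mm, on a 12 mm post at each end; clear opening under the bar z = 18 to 63 mm, 116 mm long. Origin: centre of the sole's underside, z up through the handle.
- float_bar (a point): centre of the float's grip bar, 74 mm above the sole's underside. Axes as the float's.
- stand: fixed wooden tool stand at the left; its front (-x) faces roughly the robot. Base 180 mm wide (y), x = -38 to +62 mm, 16 mm high. At the back a crossbar on two posts, 170 mm wide, front face x = +41 mm, top z = 188 mm. Two level steel prongs, 8 mm diameter, at y = -40 and +40 mm, axis at z = 165 mm, from the crossbar to x = -40 mm, tips turned up to z = 181 mm. Origin: on the bench.
- hook_seat (a point): midpoint between the two prongs at the height of their axis (z = 165 mm), 50 mm in front of the crossbar and 31 mm behind the upturned tips: the bar should lie over it, its centre 15 mm higher. Axes as the stand's: the prongs point to -x, y runs from prong to prong.
- blank1: slate sign blank, dark grey rectangle 100 mm (x) by 60 mm (y) by 12 mm thick, 0.19 kg, with two small screw holes; all blanks are alike and lie flat on the bench on the robot's right at the start. Between 3 and 5 are there; absent ones read None. Origin: centre of its underside as it lies at the start.
- blank2: slate sign blank, dark grey rectangle 100 mm (x) by 60 mm (y) by 12 mm thick, 0.19 kg, with two small screw holes; all blanks are alike and lie flat on the bench on the robot's right at the start. Between 3 and 5 are there; absent ones read None. Origin: centre of its underside as it lies at the start.
- blank3: slate sign blank, dark grey rectangle 100 mm (x) by 60 mm (y) by 12 mm thick, 0.19 kg, with two small screw holes; all blanks are alike and lie flat on the bench on the robot's right at the start. Between 3 and 5 are there; absent ones read None. Origin: centre of its underside as it lies at the start.
- blank4: slate sign blank, dark grey rectangle 100 mm (x) by 60 mm (y) by 12 mm thick, 0.19 kg, with two small screw holes; all blanks are alike and lie flat on the bench on the robot's right at the start. Between 3 and 5 are there; absent ones read None. Origin: centre of its underside as it lies at the start.
- blank5: slate sign blank, dark grey rectangle 100 mm (x) by 60 mm (y) by 12 mm thick, 0.19 kg, with two small screw holes; all blanks are alike and lie flat on the bench on the robot's right at the start. Between 3 and 5 are there; absent ones read None. Origin: centre of its underside as it lies at the start.
- chip1: loose chip of reddish stone, 26 to 32 mm across and 11 to 14 mm high, about 13 g, on the carving board at the start. Between 3 and 6 are there; absent ones read None. Origin: centre of its underside as it lies at the start.
- chip2: loose chip of reddish stone, 26 to 32 mm across and 11 to 14 mm high, about 13 g, on the carving board at the start. Between 3 and 6 are there; absent ones read None. Origin: centre of its underside as it lies at the start.
- chip3: loose chip of reddish stone, 26 to 32 mm across and 11 to 14 mm high, about 13 g, on the carving board at the start. Between 3 and 6 are there; absent ones read None. Origin: centre of its underside as it lies at the start.
- chip4: loose chip of reddish stone, 26 to 32 mm across and 11 to 14 mm high, about 13 g, on the carving board at the start. Between 3 and 6 are there; absent ones read None. Origin: centre of its underside as it lies at the start.
- chip5: loose chip of reddish stone, 26 to 32 mm across and 11 to 14 mm high, about 13 g, on the carving board at the start. Between 3 and 6 are there; absent ones read None. Origin: centre of its underside as it lies at the start.
- chip6: loose chip of reddish stone, 26 to 32 mm across and 11 to 14 mm high, about 13 g, on the carving board at the start. Between 3 and 6 are there; absent ones read None. Origin: centre of its underside as it lies at the start.
- chisel_flat: flat stone chisel, dark steel, 200 mm long, 14 mm high, lying on the far left, beyond the float. Leave it alone. Origin: centre of its underside.
- chisel_point: point chisel, dark steel, 190 mm long, 14 mm high, lying beyond the slates on the robot's right. Leave it alone. Origin: centre of its underside.
- rubbing_stone: dark grey rubbing brick, 100 x 45 x 30 mm, on the far left beside the stand, thicker than the slates. Leave it alone. Origin: centre of its underside.

How it is judged:
On the way:
1. all the chips have been swept off the board and lie in the chip tray (x of chip1 in the frame of tray between -0.07 and 0.07 m and y of chip1 in the frame of tray between -0.12 and 0.12 m and height (world z) of each of chip1, chip2, chip3, chip4, chip5, chip6 below 0.035 m and x of chip2 in the frame of tray between -0.07 and 0.07 m and y of chip2 in the frame of tray between -0.12 and 0.12 m and x of chip3 in the frame of tray between -0.07 and 0.07 m and y of chip3 in the frame of tray between -0.12 and 0.12 m and x of chip4 in the frame of tray between -0.07 and 0.07 m and y of chip4 in the frame of tray between -0.12 and 0.12 m and x of chip5 in the frame of tray between -0.07 and 0.07 m and y of chip5 in the frame of tray between -0.12 and 0.12 m and x of chip6 in the frame of tray between -0.07 and 0.07 m and y of chip6 in the frame of tray between -0.12 and 0.12 m), for 0.3 s.
At the end, for the whole second after the job is handed in: Chips all in the tray. Float at rest, hanging by its bar on the two prongs, level within 0.25 rad. All slates present lie flat and still in one pile within 60 mm of the board's centre, any two within 8 mm of each other horizontally and 0.12 rad in direction (either end) (all of step 1 and x of float_bar in the frame of hook_seat between -0.033 and 0.045 m and y of float_bar in the frame of hook_seat between -0.03 and 0.03 m and z of float_bar in the frame of hook_seat between 0.005 and 0.03 m and angle between float's own z axis and vertical below 0.25 rad and contact force between float and stand above 0.5 N and linear speed of float below 0.05 m/s and horizontal distance between each of blank1, blank2, blank3, blank4, blank5 and board below 0.06 m and height (world z) of each of blank1, blank2, blank3, blank4, blank5 above 0.035 m and linear speed of each of blank1, blank2, blank3, blank4, blank5 below 0.03 m/s and (angle between blank1's own z axis and vertical below 0.06 rad or angle between blank1's own z axis and vertical above 3.08 rad) and horizontal distance between blank1 and blank2 below 0.008 m and angle between the x axis of blank1 and the x axis of blank2, either way round below 0.12 rad and horizontal distance between each of blank1, blank2 and blank3 below 0.008 m and angle between the x axis of each of blank1, blank2 and the x axis of blank3, either way round below 0.12 rad and horizontal distance between each of blank1, blank2, blank3 and blank4 below 0.008 m and angle between the x axis of each of blank1, blank2, blank3 and the x axis of blank4, either way round below 0.12 rad and horizontal distance between each of blank1, blank2, blank3, blank4 and blank5 below 0.008 m and angle between the x axis of each of blank1, blank2, blank3, blank4 and the x axis of blank5, either way round below 0.12 rad and (angle between blank2's own z axis and vertical below 0.06 rad or angle between blank2's own z axis and vertical above 3.08 rad) and (angle between blank3's own z axis and vertical below 0.06 rad or angle between blank3's own z axis and vertical above 3.08 rad) and (angle between blank4's own z axis and vertical below 0.06 rad or angle between blank4's own z axis and vertical above 3.08 rad) and (angle between blank5's own z axis and vertical below 0.06 rad or angle between blank5's own z axis and vertical above 3.08 rad)); the robot touches nothing.
It fails at once if the fingers push the chips that lie on the carving board ((contact force between the fingers and chip1 above 1 N and (z of chip1 in the frame of board above 0.04 m and x of chip1 in the frame of board between -0.125 and 0.125 m and y of chip1 in the frame of board between -0.115 and 0.115 m)) or (contact force between the fingers and chip2 above 1 N and (z of chip2 in the frame of board above 0.04 m and x of chip2 in the frame of board between -0.125 and 0.125 m and y of chip2 in the frame of board between -0.115 and 0.115 m)) or (contact force between the fingers and chip3 above 1 N and (z of chip3 in the frame of board above 0.04 m and x of chip3 in the frame of board between -0.125 and 0.125 m and y of chip3 in the frame of board between -0.115 and 0.115 m)) or (contact force between the fingers and chip4 above 1 N and (z of chip4 in the frame of board above 0.04 m and x of chip4 in the frame of board between -0.125 and 0.125 m and y of chip4 in the frame of board between -0.115 and 0.115 m)) or (contact force between the fingers and chip5 above 1 N and (z of chip5 in the frame of board above 0.04 m and x of chip5 in the frame of board between -0.125 and 0.125 m and y of chip5 in the frame of board between -0.115 and 0.115 m)) or (contact force between the fingers and chip6 above 1 N and (z of chip6 in the frame of board above 0.04 m and x of chip6 in the frame of board between -0.125 and 0.125 m and y of chip6 in the frame of board between -0.115 and 0.115 m))).
It fails at once if a slate is set on the board while chips still lie on it (((contact force between blank1 and board above 0.3 N and (z of blank1 in the frame of board above 0.04 m and x of blank1 in the frame of board between -0.125 and 0.125 m and y of blank1 in the frame of board between -0.115 and 0.115 m)) or (contact force between blank2 and board above 0.3 N and (z of blank2 in the frame of board above 0.04 m and x of blank2 in the frame of board between -0.125 and 0.125 m and y of blank2 in the frame of board between -0.115 and 0.115 m)) or (contact force between blank3 and board above 0.3 N and (z of blank3 in the frame of board above 0.04 m and x of blank3 in the frame of board between -0.125 and 0.125 m and y of blank3 in the frame of board between -0.115 and 0.115 m)) or (contact force between blank4 and board above 0.3 N and (z of blank4 in the frame of board above 0.04 m and x of blank4 in the frame of board between -0.125 and 0.125 m and y of blank4 in the frame of board between -0.115 and 0.115 m)) or (contact force between blank5 and board above 0.3 N and (z of blank5 in the frame of board above 0.04 m and x of blank5 in the frame of board between -0.125 and 0.125 m and y of blank5 in the frame of board between -0.115 and 0.115 m))) and ((z of chip1 in the frame of board above 0.04 m and x of chip1 in the frame of board between -0.125 and 0.125 m and y of chip1 in the frame of board between -0.115 and 0.115 m) or (z of chip2 in the frame of board above 0.04 m and x of chip2 in the frame of board between -0.125 and 0.125 m and y of chip2 in the frame of board between -0.115 and 0.115 m) or (z of chip3 in the frame of board above 0.04 m and x of chip3 in the frame of board between -0.125 and 0.125 m and y of chip3 in the frame of board between -0.115 and 0.115 m) or (z of chip4 in the frame of board above 0.04 m and x of chip4 in the frame of board between -0.125 and 0.125 m and y of chip4 in the frame of board between -0.115 and 0.115 m) or (z of chip5 in the frame of board above 0.04 m and x of chip5 in the frame of board between -0.125 and 0.125 m and y of chip5 in the frame of board between -0.115 and 0.115 m) or (z of chip6 in the frame of board above 0.04 m and x of chip6 in the frame of board between -0.125 and 0.125 m and y of chip6 in the frame of board between -0.115 and 0.115 m))).
It fails at once if one of the other loose things on the bench (chisels, rubbing brick) is moved more than 30 mm (distance of any of chisel_flat, chisel_point, rubbing_stone from where it was at the start of the episode above 0.03 m).
Of blank1, blank2, blank3, blank4, blank5 only 3 to 5 are there at a start; the rules pass over those that are not, and their reading is None.
Of chip1, chip2, chip3, chip4, chip5, chip6 only 3 to 6 are there at a start; the rules pass over those that are not, and their reading is None.
At some moment in a run one of blank1, blank2, blank3, blank4, blank5 may be knocked a few centimetres aside while the robot is not near it.
Once in a run the grip may slacken for a moment while it holds something.
It also fails if it takes over 210 s, if anything falls off the work surface, if the arm or the gripper's body presses on something with over 40 N, if the wrist force passes 120 N, or if a joint passes its speed limit or range.

ROBOT

A 6-joint arm with a two-finger parallel gripper is mounted at the origin on the work surface. World frame = base frame: x ahead of the robot, y to its left, z up, the work surface at z = 0. Lengths are in m, angles in rad, forces in N, time in s.
With the tool pointing down it reaches from about 0.275 to 0.825 m from the base axis. Payload 5.2 kg.
Tool frame: the origin (TCP) lies on the centre line of the jaws, within the pads' length; the fingertips stand 22 mm ahead of it and the grasp point (between the pads) lies 3 mm ahead of it; y points along the fingers, x is the direction in which the jaws open and shut, and the axes are right-handed (so a half turn about y gives the same grasp; the last joint's range is limited). The gripper opens to 93 mm and grips with 3 to 60 N. Pads are 15 mm wide; open, the fingers measure 128 mm over their backs; the gripper's body (75 mm by 188 mm) begins 65 mm behind the grasp point.
Start: joints at [1.115, 0.259, 1.535, -0, 1.348, -0.203], TCP at [0.138, 0.533, 0.241] pointing down, gripper open.
Joint ranges: [-3.14, 3.14], [-0.91, 2.08], [0.19, 2.58], [-1.22, 4.36], [0.22, 2.71], [-3.12, 3.12]. Speed limits (rad/s): [2.57, 2.57, 3.14, 3.14, 3.14, 3.14].

INTERFACE

Orientations are given as a unit quaternion [x, y, z, w].
In Python, from plant import env gives the robot as it stands. The module is installed in compiled form; this text tells all that it offers.
- The arm moves only by the tool carry_out, never from a script. Its argument "rows" is one flat list of numbers, 7 for each row, row after row: the turn, a rotation vector about the world's x, y, z in rad, then the shift along the world's x, y, z in mm, then the opening in per cent of the stroke, from 0 (shut) to 100 (fully open). A call has 1 to 8 rows; each row is the pose to reach, as a shift and turn from the pose measured when the call began; what a row does not reach only later rows make up. A row lasts 1/8 s, in which the tool goes at most 62.5 mm and 10.7 degrees, less where a joint would pass 70% of its speed; a pose out of reach is approached as far as the arm can. A call with a gripper value outside its range is refused whole. The fingers move at their own pace and stop on an object; the grip force is fixed at half the most. Time passes only in rows, so rows that repeat a pose let the fingers close. It gives the time, the measured TCP pose, the force and the opening at its end, in the units of the state.
- env.get_state(): the state, without advancing time (a new reading comes with each control period).
- env.get_image(name): name is "side" or "top"; returns a dict with "image" (420x560x3 uint8, red, green, blue), "fov_y" (degrees; the focal length in pixels is half the picture's height over the tangent of half this angle, whatever the lens; pixels are square), "cx", "cy" (the principal point, pixels), "k1" (the pictures are not rectified: a ray, as slopes to the right and down, at radius r is drawn at 1 + k1 r^2 times it, then the intrinsics apply), "R" (3x3) and "t" (3): a world point X has camera coordinates R X + t. Camera axes: x right, y down, z forward; pixel columns grow to the right and rows downward; lengths in m; the calibration is good to about 2 mm. A picture is of the moment at which its call begins. There is no depth.
- env.close_job(): hands the job in, once; it reports no verdict.
The state is a dict: "clock": time; "joint_pos": joint angles; "dq": joint speeds; "joint_efforts": joint torques, N m; "ee_pos": TCP position; "tool_rot": TCP orientation; "contact_force": force on the tool from outside, world axes, zero at the start; "torque": the same for the moment, N m; "gripper_width": finger opening in m.
Only numpy, scipy, OpenCV 4.12 (cv2) and the standard library are available. Lean on these libraries where they do the work, as an engineer would, in place of code of your own. Each camera call takes 0.05 s, during which the arm holds its last target.

## Working session

There is one attempt and no reset: what is moved stays moved. The work goes in short steps, Python scripts to look and compute and a tool call to move; the robot and the scene stay as the last step left them, time stands still between calls to the robot, and variables do not carry over. Pictures are saved under pics/ and viewed, and the job is handed in when it is done.

Besides the shell and the picture viewer there is one more tool, called after ">>>" as name(argument=value, ...), one argument or row to a line, values as JSON. carry_out: Moves the arm, as the interface text tells. Its arguments: {"type":"object","properties":{"rows":{"type":"array","items":{"type":"number"}}},"required":["rows"]}

```bash
mkdir -p pics; ls
cat > h.py <<'E'
import numpy as np, cv2
from plant import env
from scipy.spatial.transform import Rotation as Ro
def snap(name,fn=None):
    d=env.get_image(name)
    if fn: cv2.imwrite('pics/'+fn+'.png',d['image'][:,:,::-1])
    np.savez('cam_'+name+'.npz',**{k:np.array(v) for k,v in d.items()})
    return d
def load(name):
    d=np.load('cam_'+name+'.npz'); return {k:d[k] for k in d.files}
def K(d):
    h=d['image'].shape[0]; f=h/2/np.tan(np.radians(float(d['fov_y']))/2); return f
def ray(d,u,v):
    f=K(d); p=np.array([(u-d['cx'])/f,(v-d['cy'])/f]); q=p.copy()
    for _ in range(30): q=p/(1+d['k1']*(q@q))
    R=d['R'];t=d['t']
    return -R.T@t, R.T@np.array([q[0],q[1],1.])
def px(d,u,v,z):
    o,r=ray(d,u,v); return o+r*(z-o[2])/r[2]
def proj(d,X):
    c=d['R']@np.asarray(X,float)+d['t']; q=c[:2]/c[2]; q=q*(1+d['k1']*(q@q)); f=K(d)
    return q*f+np.array([float(d['cx']),float(d['cy'])])
def crop(d,fn,u0,v0,u1,v1,s):
    im=d['image'][v0:v1,u0:u1,::-1]
    im=cv2.resize(im,None,fx=s,fy=s,interpolation=cv2.INTER_CUBIC)
    cv2.imwrite('pics/'+fn+'.png',im)
E
python3 - <<'E'
from h import *
s=env.get_state(); print({k:np.round(v,4) for k,v in s.items()})
for n in('top','side'):
    d=snap(n,n+'0'); print(n,d['fov_y'],d['cx'],d['cy'],d['k1'],-d['R'].T@d['t'],d['R'])
E
```

```text
pics
{'clock': np.float64(0.0), 'joint_pos': array([ 1.1152,  0.2593,  1.5361, -0.    ,  1.348 , -0.2028]), 'dq': array([ 0.0007, -0.0007,  0.0026, -0.0002, -0.0011,  0.    ]), 'joint_efforts': array([ 0.00000e+00, -4.37287e+01, -2.84007e+01,  7.18000e-02,
        4.09000e-02, -1.00000e-04]), 'ee_pos': array([0.1373, 0.5321, 0.2398]), 'tool_rot': array([ 0.5593,  0.4324, -0.4335, -0.5588]), 'contact_force': array([-0.0391,  0.3096, -0.012 ]), 'torque': array([-0.0258,  0.0412, -0.0353]), 'gripper_width': np.float64(0.0933)}
top 56.86748128223301 279.6904829621376 210.85480093074474 -0.033959361259145046 [ 0.40424144 -0.00686328  1.21879112] [[-0.02233381 -0.99968234  0.0116795 ]
 [-0.99197359  0.02070424 -0.12473868]
 [ 0.12445724 -0.01437165 -0.99212089]]
side 46.15096169663883 282.542410938029 207.4041817942465 0.038715975561694184 [ 0.19638188 -1.18761193  1.19602508] [[ 0.9587534  -0.28421438 -0.00375632]
 [-0.18823543 -0.62497021 -0.75761445]
 [ 0.21297733  0.7270725  -0.65269153]]
```

View pics/top0.png

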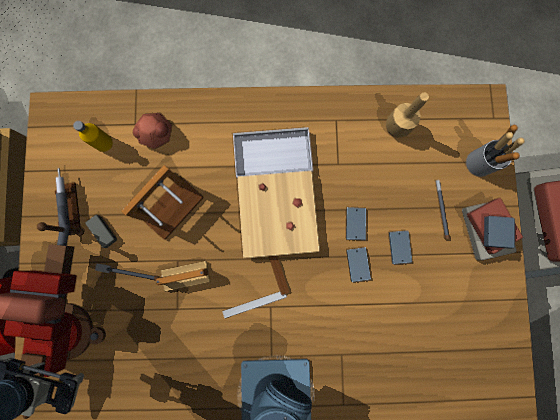

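View pics/side0.png

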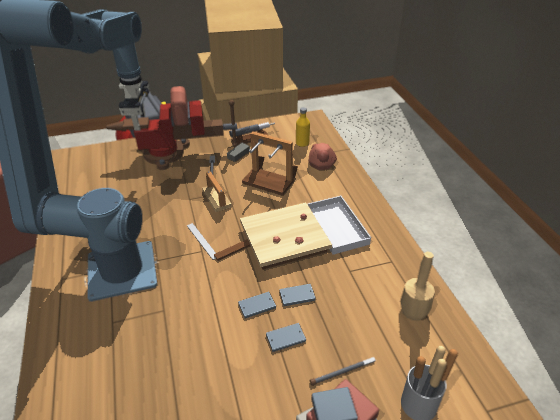

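Run:
```python
from h import *
d=load('top')
crop(d,'c1',220,115,340,270,5); 
crop(d,'c2',80,160,220,300,5)
crop(d,'c3',330,170,530,290,4)
d=load('side')
crop(d,'c4',190,120,380,280,4)
crop(d,'c5',230,270,400,420,4)
```

```text
(no output)
```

View pics/c1.png

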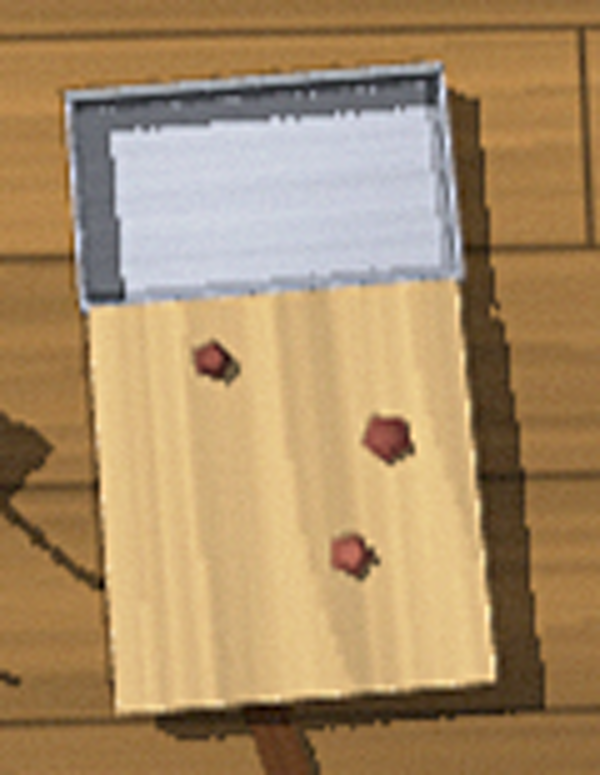

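View pics/c2.png

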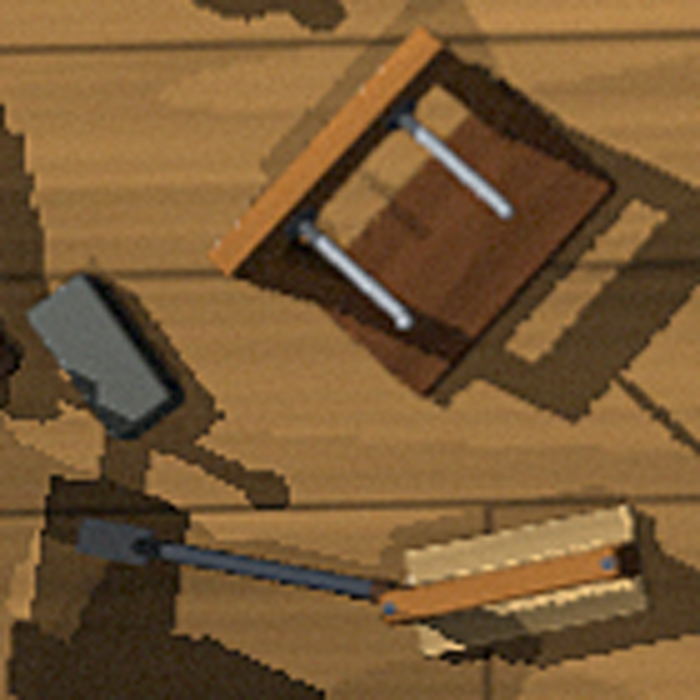

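View pics/c3.png

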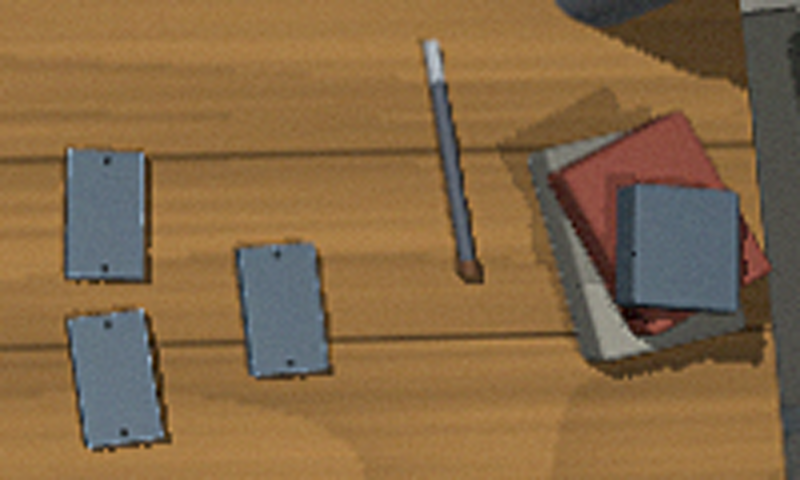

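View pics/c4.png

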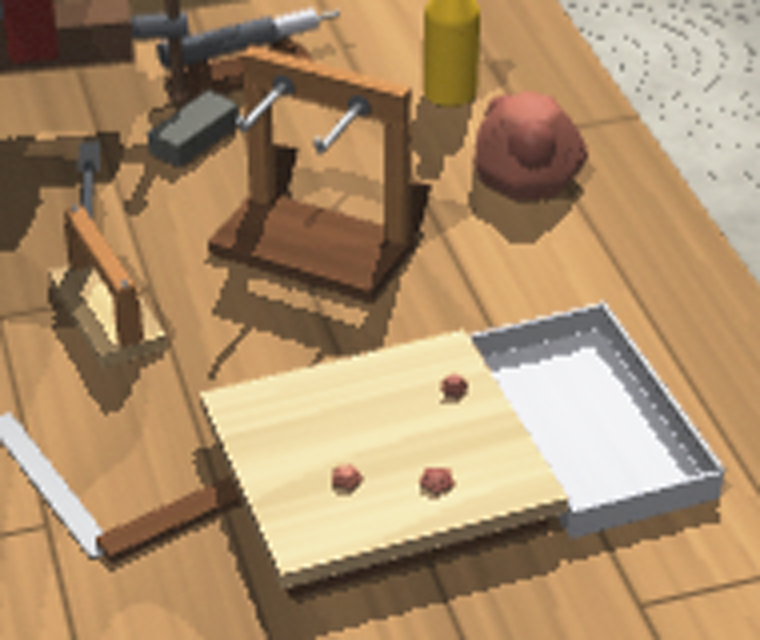

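View pics/c5.png

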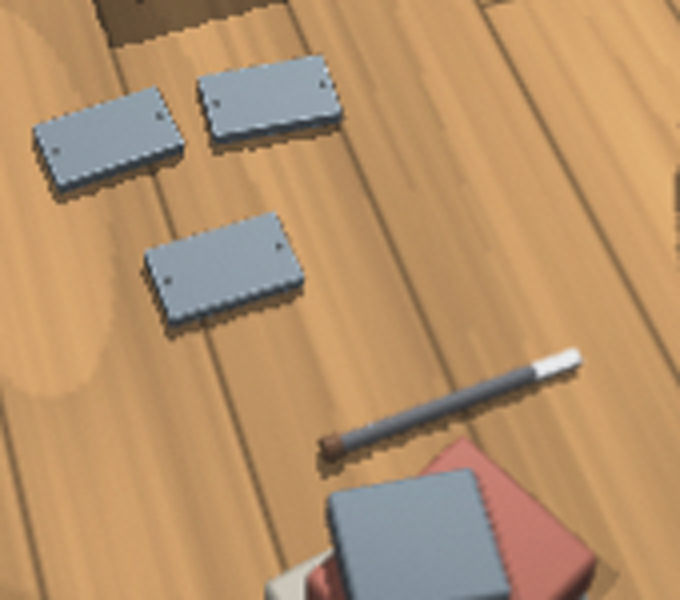

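```bash
cat >> h.py <<'E'
def cw(d,u0,v0,s,pts,z):
    return np.array([px(d,u0+(x+.5)/s-.5,v0+(y+.5)/s-.5,z) for x,y in pts])
def rect(P):
    # P: 4 pts in order; report centre, edges and yaw of first edge
    c=P.mean(0); e=[P[(i+1)%4]-P[i] for i in range(4)]
    return np.round(c,4),[round(float(np.linalg.norm(v)),4) for v in e],[round(float(np.arctan2(v[1],v[0])),3) for v in e]
E
python3 - <<'E'
from h import *
d=load('top')
print('board',rect(cw(d,220,115,5,[(117,712),(90,308),(460,280),(495,682)],.045)))
print('tray',rect(cw(d,220,115,5,[(88,305),(68,93),(442,65),(462,276)],.032)))
print('chips',cw(d,220,115,5,[(210,358),(387,438),(350,553)],.055))
print('bar',rect(cw(d,80,160,5,[(388,620),(380,595),(630,543),(636,570)],.085)))
print('sole',rect(cw(d,80,160,5,[(427,655),(407,552),(632,507),(645,605)],.018)))
print('sole',cw(d,80,160,5,[(427,655),(407,552),(632,507),(645,605)],.018))
print('chisel',cw(d,80,160,5,[(80,537),(385,592)],.01))
print('xbar',rect(cw(d,80,160,5,[(232,275),(210,255),(420,27),(442,42)],.188)))
print('prongs base/tip',cw(d,80,160,5,[(302,230),(402,322),(400,118),(505,212)],.165))
print('tips',cw(d,80,160,5,[(402,322),(505,212)],.181))
print('base front',cw(d,80,160,5,[(430,395),(612,185)],.016))
print('b1',rect(cw(d,330,170,4,[(66,278),(67,149),(145,152),(146,281)],.012)))
print('b2',rect(cw(d,330,170,4,[(88,448),(68,319),(144,310),(165,439)],.012)))
print('b3',rect(cw(d,330,170,4,[(254,376),(237,249),(315,243),(328,372)],.012)))
print('ptchisel',cw(d,330,170,4,[(430,40),(470,280)],.01))
s=load('side')
print('side board',rect(cw(s,190,120,4,[(285,573),(203,397),(465,331),(566,499)],.045)))
print('chips',cw(s,190,120,4,[(345,478),(437,481),(453,386)],.052))
print('square',cw(s,190,120,4,[(0,415),(100,555),(240,490)],.0))
print('b1',rect(cw(s,230,270,4,[(215,140),(198,79),(323,56),(342,115)],.012)))
print('b2',rect(cw(s,230,270,4,[(60,188),(34,128),(157,88),(184,148)],.012)))
print('b3',rect(cw(s,230,270,4,[(170,322),(144,255),(276,214),(303,282)],.012)))
print('bar top',cw(s,190,120,4,[(70,215),(127,287)],.085))
print('sole',cw(s,190,120,4,[(163,332),(103,358)],.018))
print('prong tips',cw(s,190,120,4,[(247,122),(322,146)],.181))
print('xbar top',cw(s,190,120,4,[(242,50),(410,95)],.188))
E
```

```text
board (array([ 0.5445, -0.0177,  0.045 ]), [0.2482, 0.2293, 0.2483, 0.2284], [0.056, -1.513, -3.089, 1.627])
tray (array([ 0.7422, -0.0061,  0.032 ]), [0.1377, 0.2379, 0.1376, 0.2344], [0.084, -1.512, -3.083, 1.63])
chips [[ 0.62710153  0.02971567  0.055     ]
 [ 0.57560423 -0.07683766  0.055     ]
 [ 0.50607945 -0.05258854  0.055     ]]
bar (array([0.3629, 0.2648, 0.085 ]), [0.0151, 0.1469, 0.0159, 0.1454], [0.324, -1.387, -2.923, 1.748])
sole (array([0.3617, 0.2691, 0.018 ]), [0.0637, 0.1401, 0.0601, 0.1357], [0.205, -1.394, -3.01, 1.774])
sole [[0.31749649 0.33037753 0.018     ]
 [0.37990989 0.3433362  0.018     ]
 [0.40450474 0.20536243 0.018     ]
 [0.34492164 0.19746684 0.018     ]]
chisel [[0.39271828 0.54906285 0.01      ]
 [0.35561668 0.35894357 0.01      ]]
xbar (array([0.5995, 0.3405, 0.188 ]), [0.0164, 0.1655, 0.0149, 0.1673], [0.833, -0.735, -2.188, 2.416])
prongs base/tip [[0.55896239 0.36078737 0.165     ]
 [0.50713578 0.3049195  0.165     ]
 [0.62034849 0.3078988  0.165     ]
 [0.56659673 0.24923148 0.165     ]]
tips [[0.50557351 0.30018562 0.181     ]
 [0.56413165 0.
[... 810 characters left out ...]
872744  0.        ]
 [ 0.42637414  0.00206298  0.        ]]
b1 (array([ 0.5102, -0.2693,  0.012 ]), [0.0599, 0.0999, 0.0591, 0.0989], [1.502, -0.059, -1.657, 3.091])
b2 (array([ 0.3833, -0.2714,  0.012 ]), [0.0595, 0.0993, 0.0609, 0.0971], [1.676, 0.105, -1.501, -3.052])
b3 (array([ 0.4325, -0.4052,  0.012 ]), [0.0575, 0.1005, 0.0597, 0.0978], [1.625, 0.063, -1.562, -3.1])
bar top [[0.3434905  0.31927524 0.085     ]
 [0.37375735 0.19784653 0.085     ]]
sole [[0.40347091 0.2063888  0.018     ]
 [0.34348813 0.18608927 0.018     ]]
prong tips [[0.50972262 0.28258256 0.181     ]
 [0.56503749 0.22612357 0.181     ]]
xbar top [[0.53192661 0.39162531 0.188     ]
 [0.66190243 0.27179211 0.188     ]]
```

```bash
cat >> h.py <<'E'
def plan(x,y,z,yaw=None,tilt=True):
    s=env.get_state(); R=Ro.from_quat(s['tool_rot']).as_matrix(); p=s['ee_pos']
    xa=R[:,0]; cy=np.arctan2(xa[1],xa[0])
    best=None
    if yaw is None: yaw=cy
    for k in (-1,0,1,2,-2):
        a=yaw+k*np.pi
        if best is None or abs(a-cy)<abs(best-cy): best=a
    c,sn=np.cos(best),np.sin(best)
    X=np.array([c,sn,0]);Y=np.array([0,0,-1.]);Z=np.cross(X,Y)
    T=np.stack([X,Y,Z],1)
    rv=Ro.from_matrix(T@R.T).as_rotvec()
    print('clock',round(float(s['clock']),2),'cur',np.round(p,4),'yaw',round(cy,3),'w',round(float(s['gripper_width']),4),'F',np.round(s['contact_force'],1),'j6',round(float(s['joint_pos'][5]),2))
    print('turn',np.round(rv,3),'shift mm',np.round((np.array([x,y,z])-p)*1000,1))
E
python3 - <<'E'
from h import *
plan(.361,.262,.20,.18)
print(Ro.from_quat(env.get_state()['tool_rot']).as_matrix().round(3))
E
```

```text
clock 0.1 cur [0.1374 0.5321 0.2399] yaw 1.318 w 0.093 F [0.1 0.1 1. ] j6 -0.2
turn [ 1.000e-03 -1.000e-03 -1.138e+00] shift mm [ 223.6 -270.1  -39.9]
[[ 0.25  -0.001 -0.968]
 [ 0.968 -0.001  0.25 ]
 [-0.001 -1.     0.   ]]
```

>>> carry_out(
  rows=[0,0,-0.18,60,-65,0,100,0,0,-0.36,110,-130,0,100,0,0,-0.54,150,-180,0,100,0,0,-0.72,190,-225,0,100,0,0,-0.9,224,-270,0,100,0,0,-1.08,224,-270,0,100,0,0,-1.138,224,-270,-20,100,0,0,-1.138,224,-270,-40,100],
)

```text
clock: 1.1
ee_pos: [0.3618, 0.2613, 0.1993]
tool_rot: [-0.704, -0.062, 0.063, 0.704]
contact_force: [-0.7, -0.0, 0.2]
gripper_width: 0.0928
```

Run:
```python
from h import *
plan(.361,.262,.15,.18)
d=snap('top'); crop(d,'t1',100,180,260,320,5); d=snap('side'); crop(d,'s1',100,60,300,260,4)
```

```text
clock 1.1 cur [0.3618 0.2613 0.1993] yaw 0.177 w 0.0928 F [-0.7 -0.   0.2] j6 0.2
turn [-0.    -0.002  0.003] shift mm [ -0.8   0.7 -49.3]
```

View pics/t1.png

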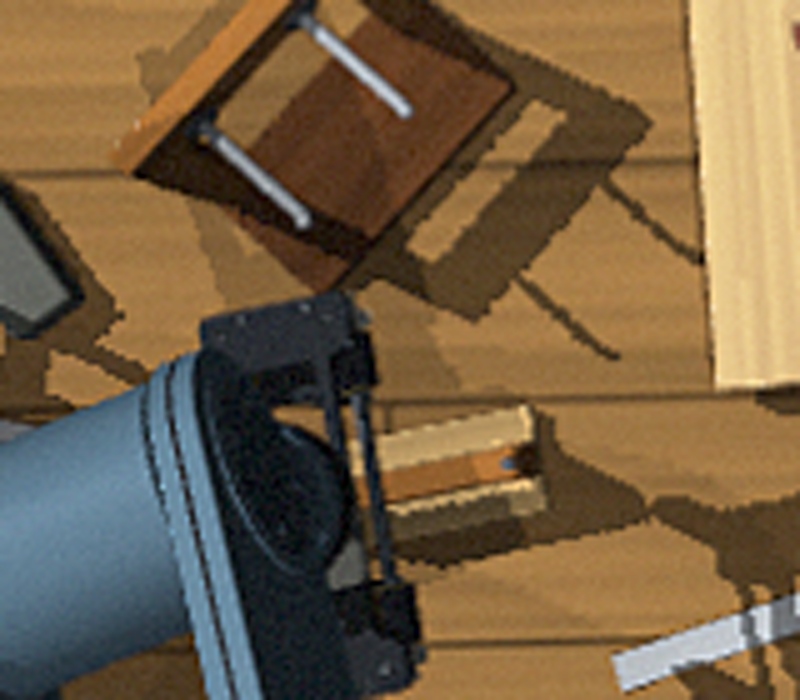

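View pics/s1.png

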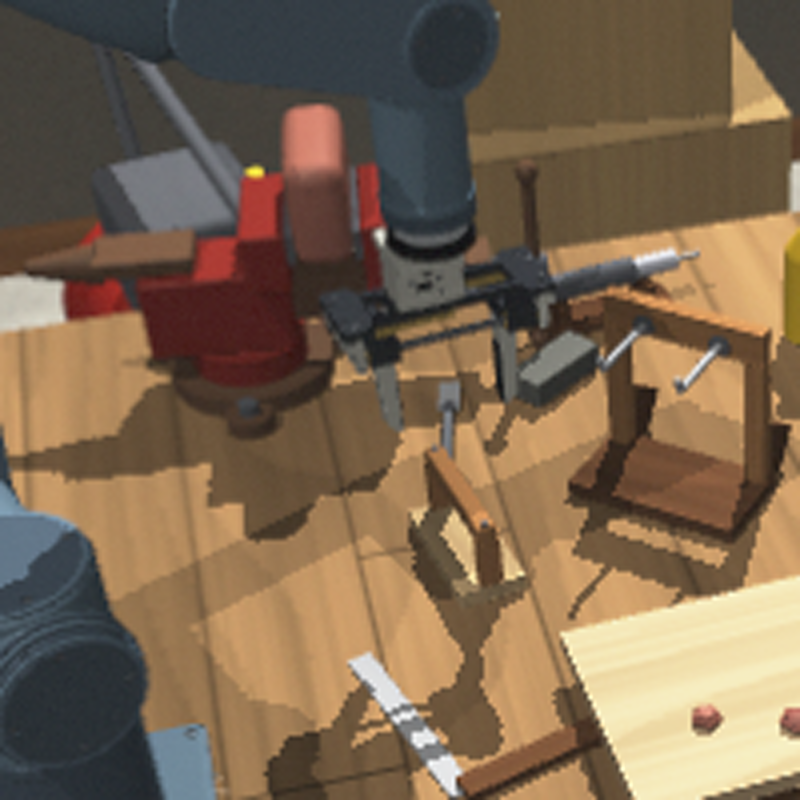

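>>> carry_out(
  rows=[0,0,0.003,-1,1,-40,100,0,0,0.003,-1,1,-80,100,0,0,0.003,-1,1,-105,100,0,0,0.003,-1,1,-122,100,0,0,0.003,-1,1,-122,100],
)

```text
clock: 1.82
ee_pos: [0.3582, 0.2621, 0.0753]
tool_rot: [0.705, 0.061, -0.068, -0.703]
contact_force: [0.4, -0.2, -0.0]
gripper_width: 0.0928
```

Run:
```python
from h import *
plan(.361,.262,.077,.18)
d=snap('top'); crop(d,'t2',100,180,260,320,5); d=snap('side'); crop(d,'s2',150,130,270,230,6)
```

```text
clock 1.82 cur [0.3582 0.2621 0.0753] yaw 0.183 w 0.0928 F [ 0.4 -0.2 -0. ] j6 0.2
turn [ 0.003 -0.008 -0.003] shift mm [ 2.8 -0.1  1.7]
```

View pics/s2.png

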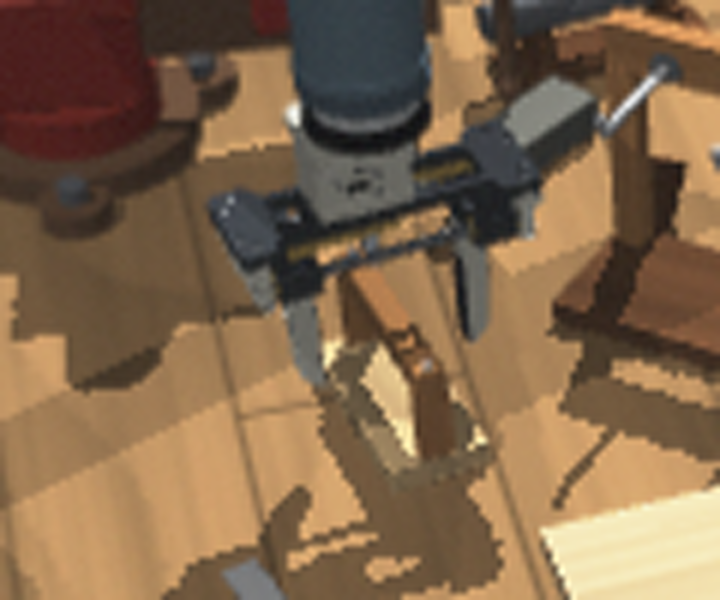

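>>> carry_out(
  rows=[0.003,-0.008,-0.003,2,0,2,60,0.003,-0.008,-0.003,2,0,2,30,0.003,-0.008,-0.003,2,0,2,0,0.003,-0.008,-0.003,2,0,2,0,0.003,-0.008,-0.003,2,0,2,0,0.003,-0.008,-0.003,2,0,2,0],
)

```text
clock: 2.68
ee_pos: [0.3614, 0.2625, 0.0785]
tool_rot: [-0.704, -0.064, 0.062, 0.705]
contact_force: [-0.4, 0.4, -0.5]
gripper_width: 0.0376
```

Run:
```python
from h import *
plan(.361,.262,.17,.18)
```

```text
clock 2.67 cur [0.3614 0.2625 0.0785] yaw 0.18 w 0.0376 F [-0.4  0.4 -0.5] j6 0.2
turn [-0.001  0.002  0.   ] shift mm [-0.4 -0.5 91.5]
```

Fingers are still closing.

>>> carry_out(
  rows=[0,0,0,0,0,0,0,0,0,0,0,0,0,0,0,0,0,0,0,0,0,0,0,0,0,0,0,0],
)

```text
clock: 3.18
ee_pos: [0.3614, 0.2625, 0.0785]
tool_rot: [-0.704, -0.064, 0.063, 0.705]
contact_force: [1.5, 0.2, -1.2]
gripper_width: 0.0199
```

Run:
```python
from h import *
plan(.361,.262,.17,.18)
```

```text
clock 3.17 cur [0.3614 0.2625 0.0785] yaw 0.18 w 0.0199 F [ 1.5  0.2 -1.2] j6 0.2
turn [-0.001  0.002  0.   ] shift mm [-0.4 -0.5 91.5]
```

>>> carry_out(
  rows=[0,0,0,0,0,20,0,0,0,0,0,0,50,0,0,0,0,0,0,80,0,0,0,0,0,0,110,0,0,0,0,0,0,110,0,0,0,0,0,0,110,0],
)

```text
clock: 3.92
ee_pos: [0.3605, 0.2621, 0.1871]
tool_rot: [-0.704, -0.064, 0.063, 0.704]
contact_force: [-0.9, 0.2, -3.1]
gripper_width: 0.02
```

Run:
```python
from h import *
plan(.447,-.072,.19,.06)
d=snap('top'); crop(d,'t3',100,180,260,320,5); d=snap('side'); crop(d,'s3',130,60,280,210,5)
```

```text
clock 3.92 cur [0.3605 0.2621 0.1871] yaw 0.18 w 0.02 F [-0.9  0.2 -3.1] j6 0.2
turn [-0.001  0.    -0.12 ] shift mm [  86.5 -334.1    2.9]
```

View pics/s3.png

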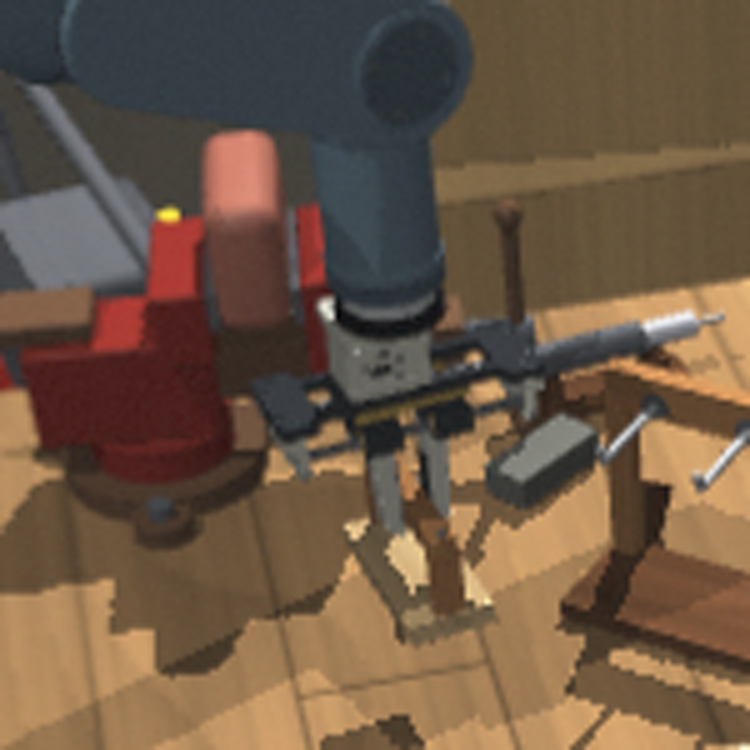

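View pics/t3.png

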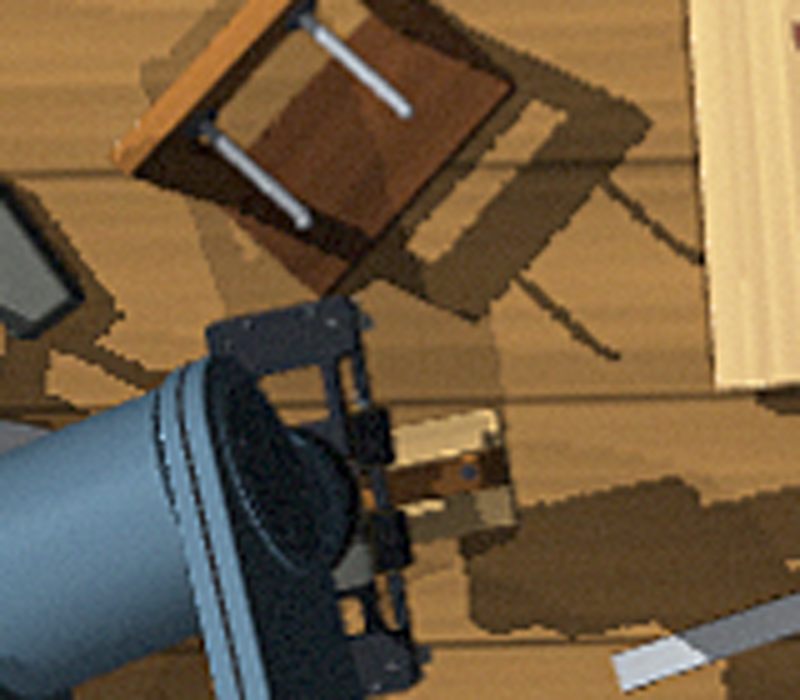

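>>> carry_out(
  rows=[0,0,-0.02,10,-42,3,0,0,0,-0.04,21,-84,3,0,0,0,-0.06,33,-126,3,0,0,0,-0.08,45,-170,3,0,0,0,-0.1,56,-215,3,0,0,0,-0.12,67,-258,3,0,0,0,-0.12,78,-300,3,0,0,0,-0.12,86,-334,3,0],
)

```text
clock: 5.03
ee_pos: [0.446, -0.0735, 0.1885]
tool_rot: [-0.706, -0.02, 0.022, 0.707]
contact_force: [0.5, 0.2, -3.7]
gripper_width: 0.0201
```

Run:
```python
from h import *
plan(.447,-.072,.127,.06)
d=snap('top'); crop(d,'t4',220,115,370,275,4); d=snap('side'); crop(d,'s4',190,120,390,290,4)
```

```text
clock 5.03 cur [ 0.446  -0.0735  0.1885] yaw 0.059 w 0.0201 F [ 0.5  0.2 -3.7] j6 -0.47
turn [-0.001 -0.003  0.001] shift mm [  1.    1.5 -61.5]
```

View pics/s4.png

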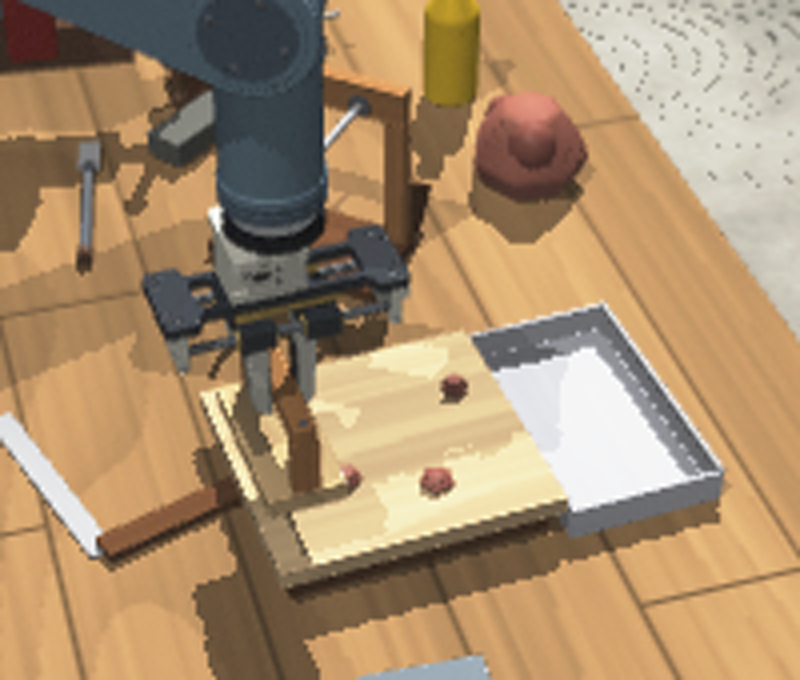

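View pics/t4.png

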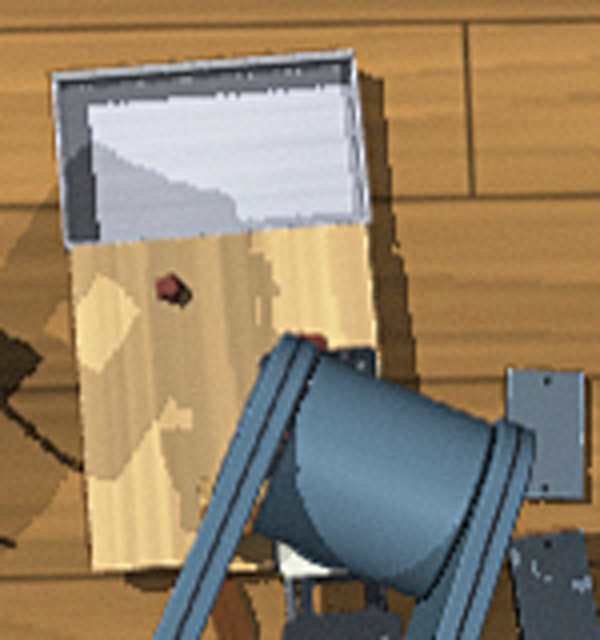

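>>> carry_out(
  rows=[0,0,0,-8,1,-20,0,0,0,0,-8,1,-40,0,0,0,0,-8,1,-55,0,0,0,0,-8,1,-62,0,0,0,0,-8,1,-62,0,0,0,0,-8,1,-62,0],
)

```text
clock: 5.88
ee_pos: [0.4391, -0.074, 0.127]
tool_rot: [0.707, 0.02, -0.02, -0.707]
contact_force: [0.2, 1.5, -2.5]
gripper_width: 0.0201
```

Run:
```python
from h import *
plan(.447,-.072,.1245,.06)
d=snap('side'); crop(d,'s5',190,150,350,290,5)
```

```text
clock 5.88 cur [ 0.4391 -0.074   0.127 ] yaw 0.056 w 0.0201 F [ 0.2  1.5 -2.5] j6 -0.47
turn [ 0.001 -0.001  0.004] shift mm [ 7.9  2.  -2.5]
```

View pics/s5.png

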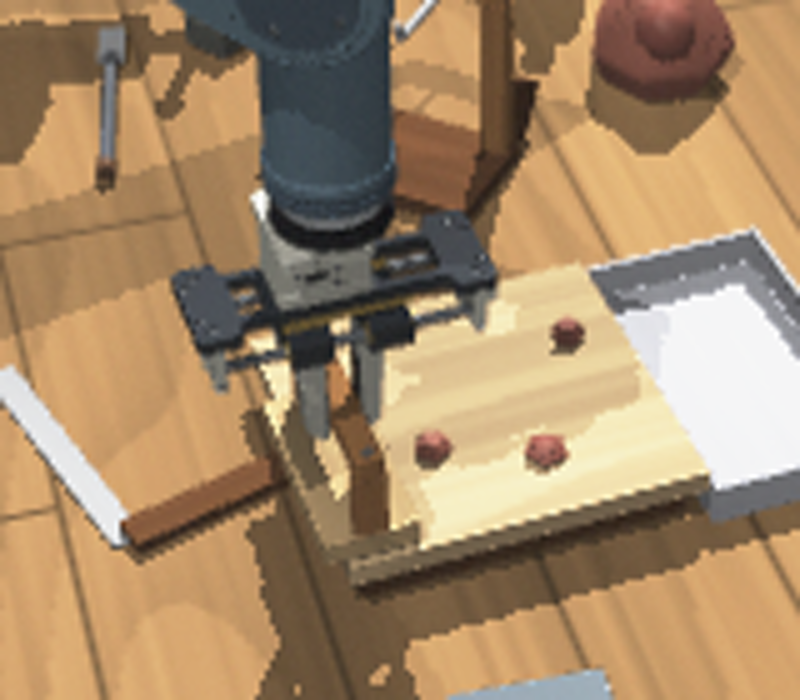

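>>> carry_out(
  rows=[0,0,0,10,0.6,-1.5,0,0,0,0,25,1.5,-1.5,0,0,0,0,40,2.4,-1.5,0,0,0,0,55,3.3,-1.5,0,0,0,0,70,4.2,-1.5,0,0,0,0,85,5,-1.5,0,0,0,0,100,6,-1.5,0,0,0,0,115,7,-1.5,0],
)

```text
clock: 6.92
ee_pos: [0.5552, -0.067, 0.1255]
tool_rot: [0.707, 0.02, -0.02, -0.707]
contact_force: [-1.3, -0.3, -3.5]
gripper_width: 0.02
```

Run:
```python
from h import *
plan(.679,-.059,.1265,.06)
d=snap('side'); crop(d,'s6',190,150,390,290,4)
```

```text
clock 6.92 cur [ 0.5552 -0.067   0.1255] yaw 0.056 w 0.02 F [-1.3 -0.3 -3.5] j6 -0.37
turn [ 0.001 -0.001  0.004] shift mm [123.8   8.    1. ]
```

View pics/s6.png

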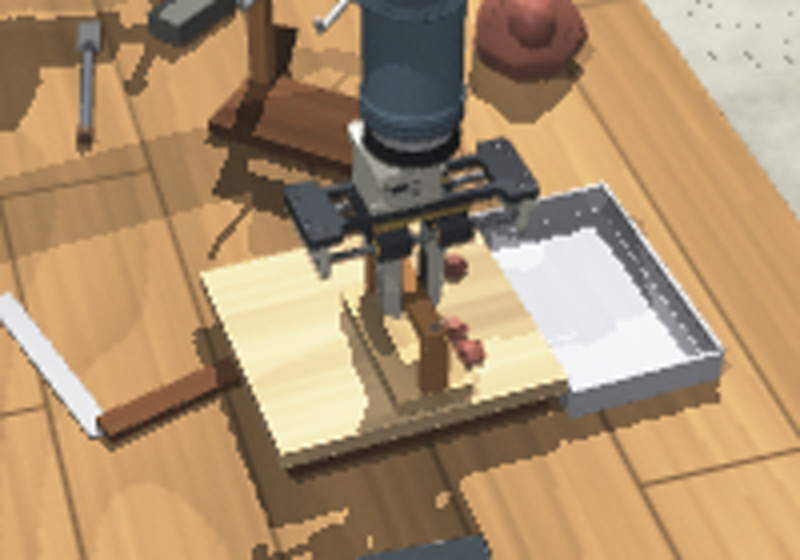

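>>> carry_out(
  rows=[0,0,0.004,15,0.9,-0.5,0,0,0,0.004,31,1.8,-0.5,0,0,0,0.004,47,2.8,-0.5,0,0,0,0.004,62,3.7,-0.5,0,0,0,0.004,78,4.7,-0.5,0,0,0,0.004,94,5.6,-0.5,0,0,0,0.004,110,6.5,-0.5,0,0,0,0.004,126,7.5,-0.5,0],
)

```text
clock: 7.98
ee_pos: [0.6837, -0.0597, 0.125]
tool_rot: [0.707, 0.022, -0.021, -0.706]
contact_force: [-0.0, -0.1, -2.7]
gripper_width: 0.02
```

Run:
```python
from h import *
plan(.679,-.059,.1265,.06)
d=snap('side'); crop(d,'s7',190,150,390,290,4)
d=snap('top'); crop(d,'t7',220,115,370,275,4)
```

```text
clock 7.97 cur [ 0.6837 -0.0597  0.125 ] yaw 0.06 w 0.02 F [-0.  -0.1 -2.7] j6 -0.31
turn [ 0.001  0.001 -0.   ] shift mm [-4.7  0.7  1.5]
```

View pics/s7.png

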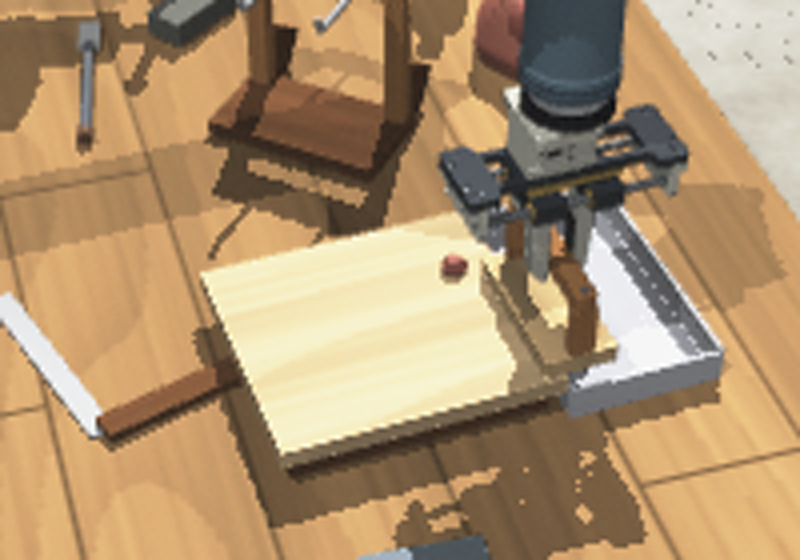

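View pics/t7.png

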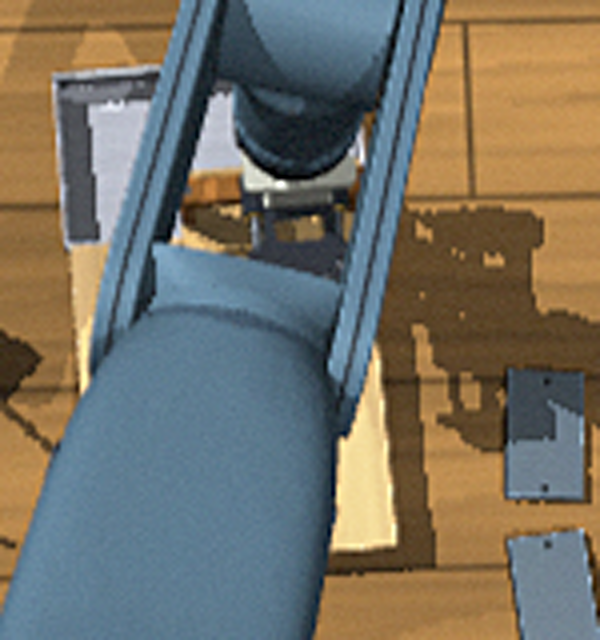

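>>> carry_out(
  rows=[0,0,0,0,0,30,0,0,0,0,0,0,55,0,0,0,0,-40,25,60,0,0,0,0,-80,50,60,0,0,0,0,-120,75,60,0,0,0,0,-136,82,60,0,0,0,0,-136,82,40,0,0,0,0,-136,82,20,0],
)

```text
clock: 9.07
ee_pos: [0.5477, 0.0225, 0.145]
tool_rot: [0.707, 0.023, -0.02, -0.706]
contact_force: [-0.4, 0.5, -3.0]
gripper_width: 0.0199
```

Run:
```python
from h import *
plan(.548,.022,.125,.06)
d=snap('side'); crop(d,'s8',190,150,390,290,4)
d=snap('top'); crop(d,'t8',220,115,370,275,4)
```

```text
clock 9.07 cur [0.5477 0.0225 0.145 ] yaw 0.061 w 0.0199 F [-0.4  0.5 -3. ] j6 -0.22
turn [ 0.002  0.003 -0.001] shift mm [  0.3  -0.5 -20. ]
```

View pics/s8.png

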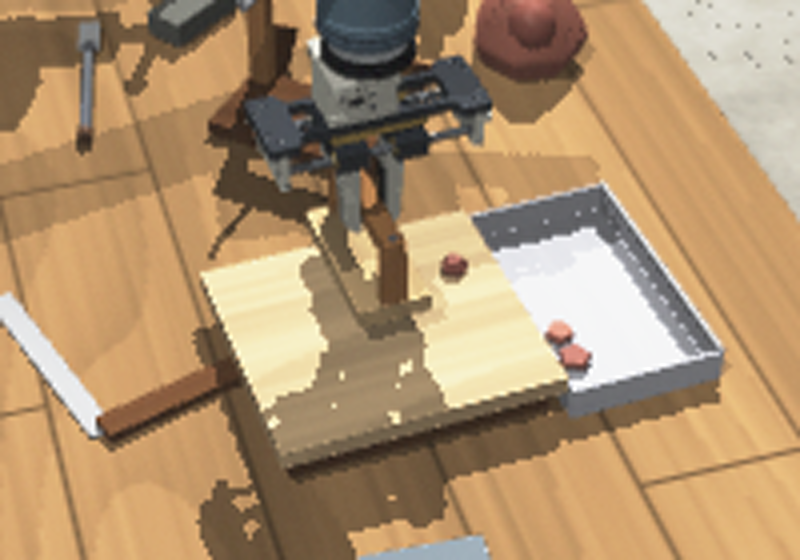

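View pics/t8.png

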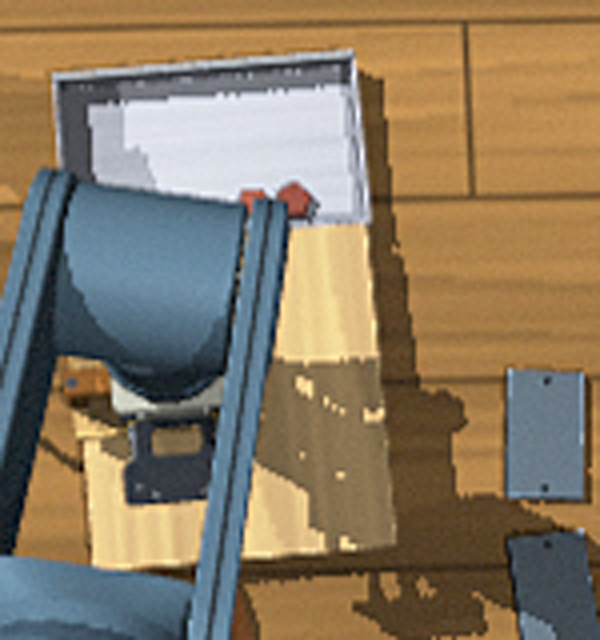

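Both first chips are in the tray (side crop ~(558,330),(575,356)), and the last one lies ahead of the float. I'll lower and sweep it now.

>>> carry_out(
  rows=[0,0,0,0,0,-10,0,0,0,0,0,0,-19,0,0,0,0,3,0,-20,0,0,0,0,18,1,-20,0,0,0,0,33,2,-20,0,0,0,0,48,3,-20,0,0,0,0,63,4,-20,0,0,0,0,78,5,-20,0],
)

```text
clock: 10.18
ee_pos: [0.6245, 0.0276, 0.1233]
tool_rot: [0.707, 0.021, -0.022, -0.707]
contact_force: [0.7, -0.3, -2.3]
gripper_width: 0.0199
```

>>> carry_out(
  rows=[0,0,0,15,1,0,0,0,0,0,30,2,0,0,0,0,0,45,3,0,0,0,0,0,55,4,0,0,0,0,0,55,4,20,0,0,0,0,45,4,50,0,0,0,0,0,4,70,0,0,0,0,-60,20,70,0],
)

```text
clock: 11.18
ee_pos: [0.5656, 0.0466, 0.1949]
tool_rot: [0.707, 0.022, -0.02, -0.706]
contact_force: [0.5, 0.3, -2.5]
gripper_width: 0.0197
```

Run:
```python
from h import *
plan(.548,.022,.125,.06)
d=snap('side'); crop(d,'s9',190,150,390,290,4)
d=snap('top'); crop(d,'t9',220,115,370,275,4)
```

```text
clock 11.18 cur [0.5656 0.0466 0.1949] yaw 0.059 w 0.0197 F [ 0.5  0.3 -2.5] j6 -0.17
turn [0.002 0.002 0.001] shift mm [-17.6 -24.6 -69.9]
```

View pics/s9.png

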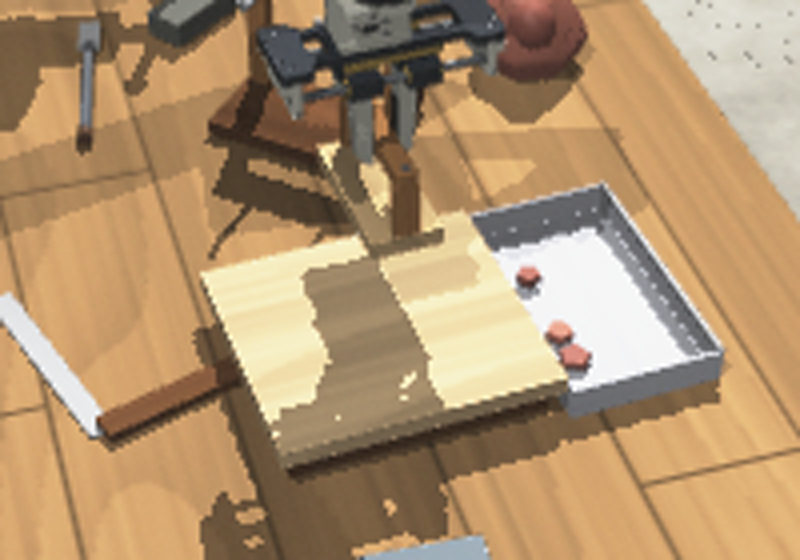

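View pics/t9.png

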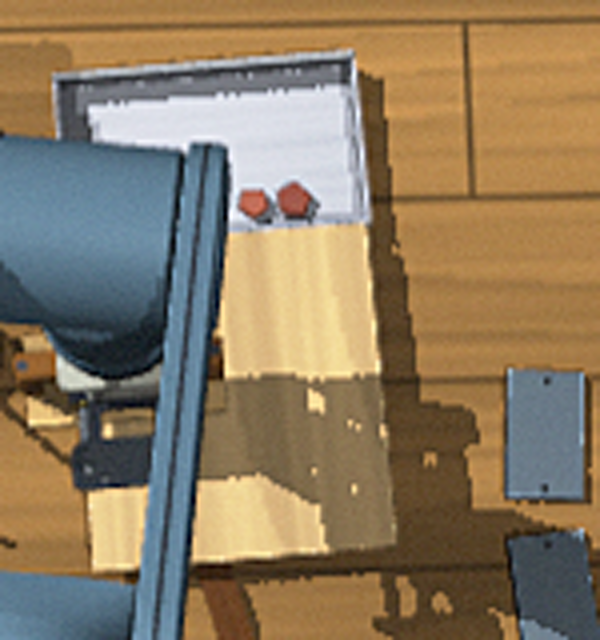

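Run:
```python
from h import *
from scipy.optimize import least_squares
t=load('top'); s=load('side')
# crops: t c2 (80,160,5), s c4 (190,120,4)
def f(u0,v0,k,x,y): return (u0+(x+.5)/k-.5, v0+(y+.5)/k-.5)
T=[((.041,.085,.188),(232,275)),((.041,-.085,.188),(442,42)),((.041,.04,.165),(302,230)),((.041,-.04,.165),(400,118)),((-.04,.04,.181),(402,322)),((-.04,-.04,.181),(505,212)),((-.038,.09,.016),(430,395)),((-.038,-.09,.016),(612,185))]
S=[((.041,-.085,.188),(408,97)),((-.038,-.09,.016),(372,290)),((.041,.04,.165),(282,85)),((.041,-.04,.165),(358,105)),((-.04,.04,.181),(243,124)),((-.04,-.04,.181),(319,145)),((-.038,.09,.016),(211,243))]
def W(p,m): c,n=np.cos(p[2]),np.sin(p[2]); return np.array([p[0]+c*m[0]-n*m[1],p[1]+n*m[0]+c*m[1],m[2]])
def res(p,w):
    r=[]
    if 't' in w:
        for m,q in T: r+=list(proj(t,W(p,m))-f(80,160,5,*q))
    if 's' in w:
        for m,q in S: r+=list(proj(s,W(p,m))-f(190,120,4,*q))
    return np.array(r)
for w in('t','s','ts'):
    o=least_squares(res,[.56,.3,.83],args=(w,)); print(w,o.x.round(4),'rms px',np.sqrt((o.fun**2).mean()).round(2),'seat',W(o.x,(-.009,0,.165)).round(4)); print(o.fun.reshape(-1,2).round(1).tolist())
```

```text
t [0.5642 0.3033 0.8443] rms px 0.85 seat [0.5582 0.2966 0.165 ]
[[-0.2, 1.5], [0.5, 0.8], [0.1, -0.9], [0.2, -0.4], [0.1, -0.8], [-0.5, -1.2], [-1.2, 1.4], [1.1, -0.3]]
s [0.5644 0.2941 0.8503] rms px 0.88 seat [0.5585 0.2873 0.165 ]
[[-1.0, 0.2], [0.4, 1.0], [0.4, 0.7], [0.5, 0.6], [0.0, -1.6], [0.7, -1.6], [-1.1, 0.7]]
ts [0.5647 0.3019 0.8457] rms px 1.09 seat [0.5587 0.2952 0.165 ]
[[0.3, 1.4], [1.0, 0.6], [0.6, -1.1], [0.7, -0.5], [0.6, -1.0], [-0.0, -1.4], [-0.7, 1.2], [1.5, -0.5], [-1.5, -0.9], [-0.2, -0.2], [-0.0, -0.4], [0.0, -0.5], [-0.4, -2.8], [0.1, -2.8], [-1.5, -0.6]]
```

>>> carry_out(
  rows=[0,0,0.16,-30,20,13,0,0,0,0.32,-60,50,13,0,0,0,0.48,-70,90,13,0,0,0,0.64,-70,125,13,0,0,0,0.787,-70,155,13,0,0,0,0.787,-70,175,13,0,0,0,0.787,-70,175,13,0],
)

```text
clock: 12.15
ee_pos: [0.4854, 0.2258, 0.2038]
tool_rot: [0.646, 0.286, -0.296, -0.643]
contact_force: [0.2, -0.3, -3.7]
gripper_width: 0.02
```

Run:
```python
from h import *
plan(.4955,.222,.2075,.846)
d=snap('side'); crop(d,'s10',170,80,320,230,5)
d=snap('top'); crop(d,'t10',100,150,260,290,5)
```

```text
clock 12.15 cur [0.4854 0.2258 0.2038] yaw 0.848 w 0.02 F [ 0.2 -0.3 -3.7] j6 -0.61
turn [ 0.009 -0.011 -0.002] shift mm [10.1 -3.8  3.7]
```

View pics/s10.png

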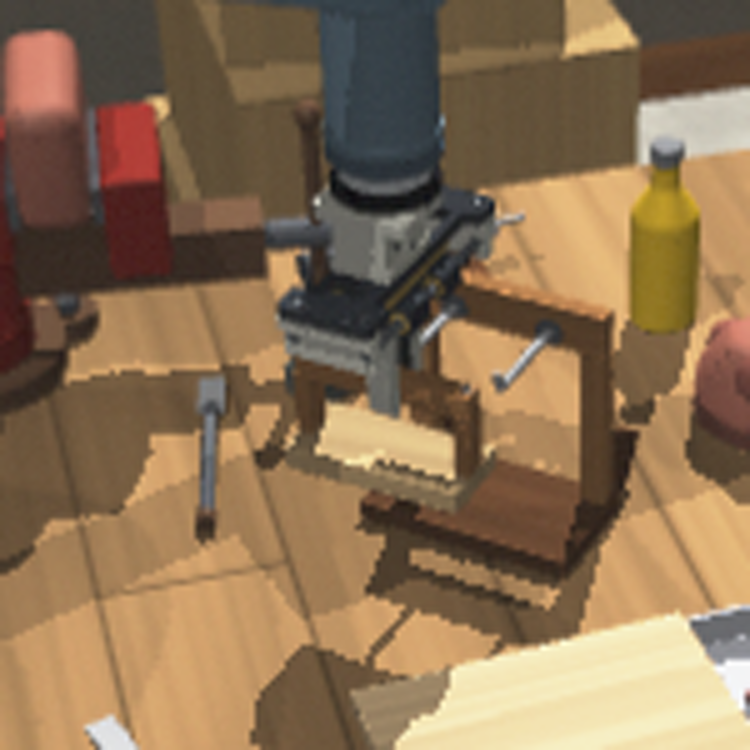

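View pics/t10.png

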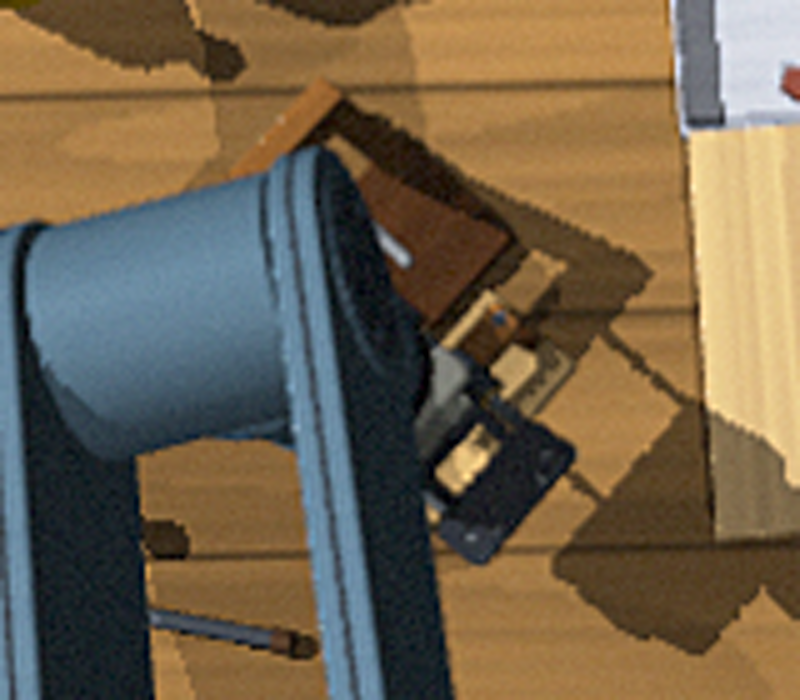

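Run:
```python
from h import *
from scipy.optimize import least_squares
t=load('top'); s=load('side')
def f(u0,v0,k,x,y): return (u0+(x+.5)/k-.5, v0+(y+.5)/k-.5)
T=[((.0325,-.07,.018),(488,292)),((-.0325,-.07,.018),(574,360))]
S=[((.0325,-.07,.018),(495,455)),((-.0325,-.07,.018),(457,490)),((0.01,-.07,.085),(481,390))]
def W(p,m): c,n=np.cos(.848),np.sin(.848); return np.array([p[0]+c*m[0]-n*m[1],p[1]+n*m[0]+c*m[1],m[2]+.2038-.0785])
def res(p,w):
    r=[]
    if 't' in w:
        for m,q in T: r+=list(proj(t,W(p,m))-f(100,150,5,*q))
    if 's' in w:
        for m,q in S: r+=list(proj(s,W(p,m))-f(170,80,5,*q))
    return np.array(r)
for w in('t','s'):
    o=least_squares(res,[.4854,.2258],args=(w,)); d=o.x-[.4854,.2258]; c,n=np.cos(.848),np.sin(.848)
    print(w,o.x.round(4),'off x,y in float',[round(c*d[0]+n*d[1],4),round(-n*d[0]+c*d[1],4)],o.fun.reshape(-1,2).round(1).tolist())
```

```text
t [0.4799 0.2302] off x,y in float [np.float64(-0.0003), np.float64(0.007)] [[-0.1, -0.7], [0.1, 0.7]]
s [0.4788 0.2225] off x,y in float [np.float64(-0.0068), np.float64(0.0028)] [[0.3, -1.3], [-0.2, 1.7], [-0.1, -0.4]]
```

>>> carry_out(
  rows=[0.009,-0.011,-0.002,6,-5,4,0,0.009,-0.011,-0.002,11,-10,4,0,0.009,-0.011,-0.002,11,-10,4,0,0.009,-0.011,-0.002,18,-2,4,0,0.009,-0.011,-0.002,24,5,4,0,0.009,-0.011,-0.002,24,5,4,0],
)

```text
clock: 13.0
ee_pos: [0.5099, 0.2302, 0.2076]
tool_rot: [0.645, 0.29, -0.291, -0.645]
contact_force: [0.2, 1.1, -3.0]
gripper_width: 0.0202
```

Run:
```python
from h import *
plan(.5607,.289,.2075,.845)
d=snap('side'); crop(d,'s11',200,100,300,200,7)
```

```text
clock 13.0 cur [0.5099 0.2302 0.2076] yaw 0.846 w 0.0202 F [ 0.2  1.1 -3. ] j6 -0.62
turn [ 0.001 -0.    -0.001] shift mm [50.8 58.8 -0.1]
```

View pics/s11.png

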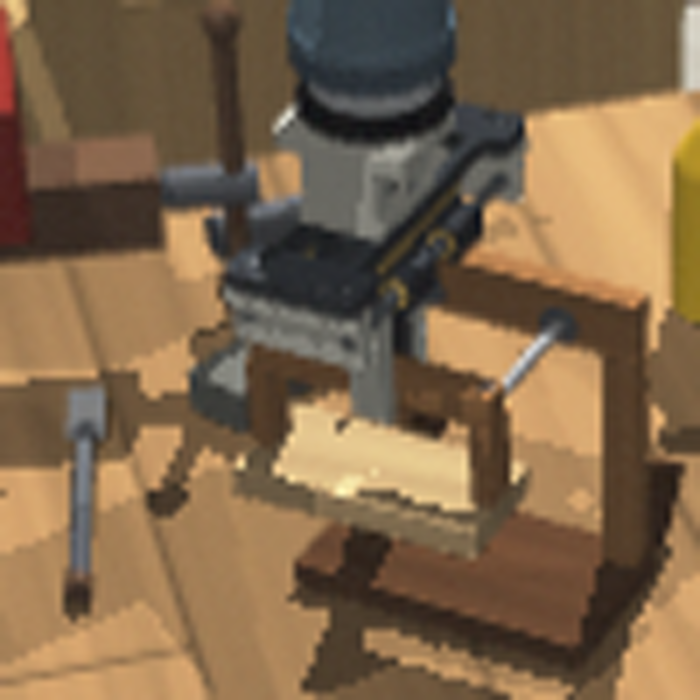

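>>> carry_out(
  rows=[0,0,0,6,7,0,0,0,0,0,13,15,0,0,0,0,0,20,23,0,0,0,0,0,26,30,0,0,0,0,0,26,30,0,0],
)

```text
clock: 13.68
ee_pos: [0.5359, 0.2604, 0.2073]
tool_rot: [0.645, 0.29, -0.291, -0.644]
contact_force: [-0.1, -0.1, -2.6]
gripper_width: 0.0197
```

Run:
```python
from h import *
plan(.5607,.289,.2075,.845)
d=snap('side'); crop(d,'s12',200,100,300,200,7)
d=snap('top'); crop(d,'t12',120,150,230,260,6)
```

```text
clock 13.68 cur [0.5359 0.2604 0.2073] yaw 0.847 w 0.0197 F [-0.1 -0.1 -2.6] j6 -0.58
turn [ 0.001 -0.001 -0.002] shift mm [24.8 28.6  0.2]
```

View pics/s12.png

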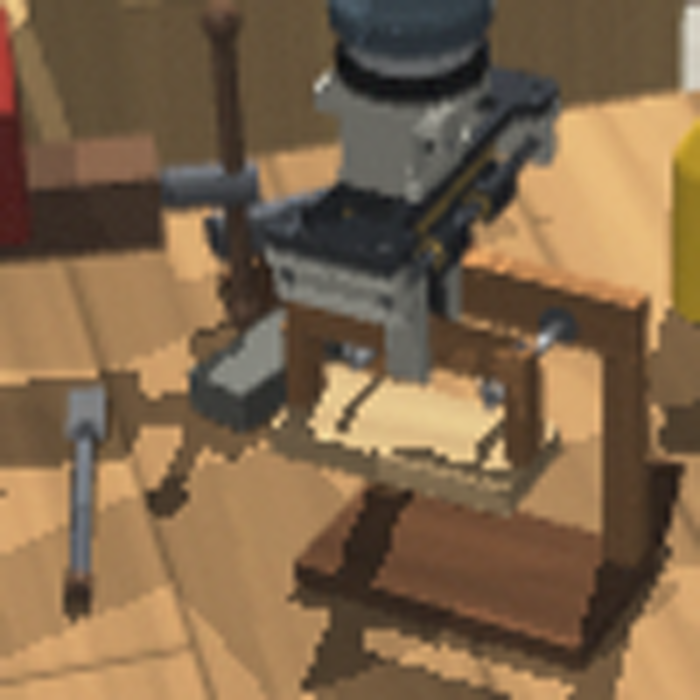

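View pics/t12.png

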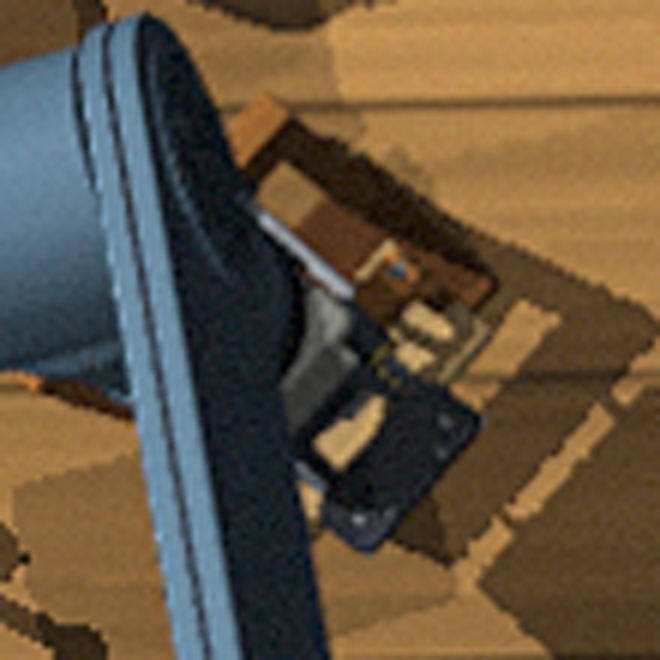

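>>> carry_out(
  rows=[0,0,0,6,7,0,0,0,0,0,13,15,0,0,0,0,0,20,23,0,0,0,0,0,25,28.5,0,0,0,0,0,25,28.5,0,0,0,0,0,25,28.5,-8,0],
)

```text
clock: 14.52
ee_pos: [0.5606, 0.2884, 0.1995]
tool_rot: [0.645, 0.29, -0.291, -0.644]
contact_force: [0.0, 0.0, -3.3]
gripper_width: 0.0195
```

Run:
```python
from h import *
plan(.5607,.289,.1845,.845)
d=snap('side'); crop(d,'s13',200,100,300,200,7)
```

```text
clock 14.53 cur [0.5606 0.2884 0.1995] yaw 0.847 w 0.0195 F [ 0.   0.  -3.3] j6 -0.55
turn [ 0.001 -0.    -0.002] shift mm [  0.1   0.6 -15. ]
```

View pics/s13.png

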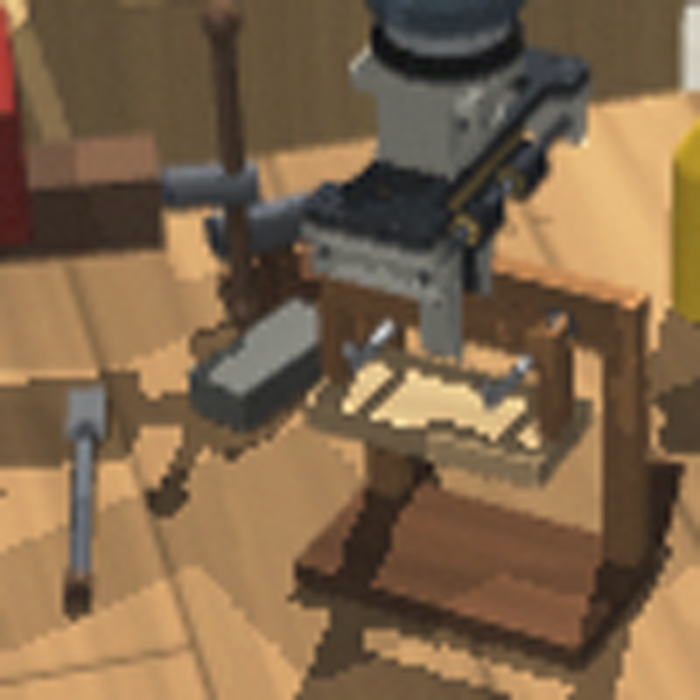

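>>> carry_out(
  rows=[0,0,0,0,0,-4,0,0,0,0,0,0,-8,0,0,0,0,0,0,-11,0,0,0,0,0,0,-13,0,0,0,0,0,0,-14,0,0,0,0,0,0,-14,0],
)

```text
clock: 15.32
ee_pos: [0.5598, 0.288, 0.1844]
tool_rot: [0.645, 0.289, -0.292, -0.644]
contact_force: [-0.3, -0.3, 1.0]
gripper_width: 0.0198
```

>>> carry_out(
  rows=[0,0,0,0,0,-0.5,0,0,0,0,0,0,-0.5,28,0,0,0,0,0,-0.5,35,0,0,0,0,0,-0.5,43,0,0,0,0,0,-0.5,43,0,0,0,0,0,-0.5,43,0,0,0,0,0,-0.5,43],
)

```text
clock: 16.2
ee_pos: [0.5598, 0.288, 0.1838]
tool_rot: [0.645, 0.289, -0.291, -0.644]
contact_force: [1.1, -0.4, -0.3]
gripper_width: 0.0402
```

Run:
```python
from h import *
plan(.5607,.289,.1845,.845)
d=snap('side'); crop(d,'s14',200,100,300,200,7)
```

```text
clock 16.2 cur [0.5598 0.288  0.1838] yaw 0.846 w 0.0402 F [ 1.1 -0.4 -0.3] j6 -0.55
turn [ 0.002 -0.002 -0.001] shift mm [0.9 1.  0.7]
```

View pics/s14.png

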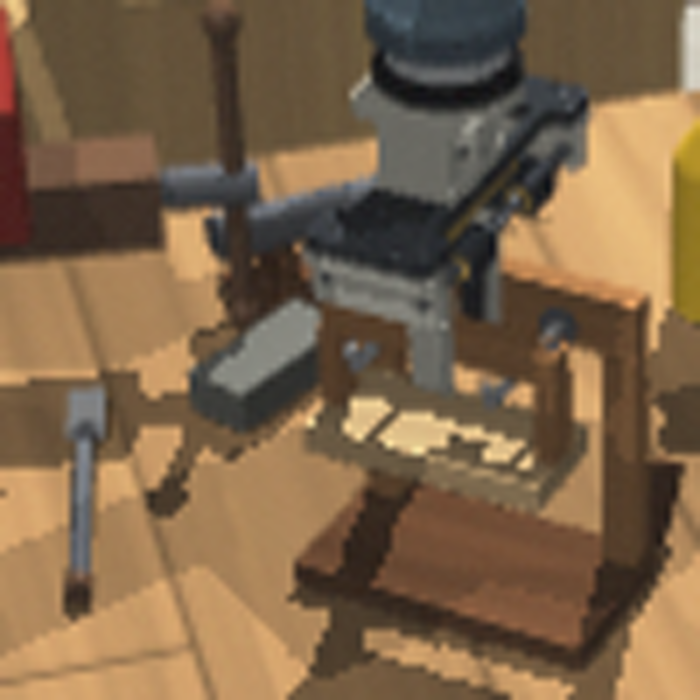

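>>> carry_out(
  rows=[0,0,0,0,0,20,43,0,0,0,0,0,50,43,0,0,0,0,0,90,43,0,0,0,-30,-60,90,60,0,0,0.1,-60,-120,90,80,0,0,0.3,-90,-180,90,100,0,0,0.45,-110,-240,90,100,0,0,0.6,-120,-300,90,100],
)

```text
clock: 17.25
ee_pos: [0.4453, 0.0141, 0.2743]
tool_rot: [0.534, 0.464, -0.466, -0.532]
contact_force: [1.4, -1.5, -0.0]
gripper_width: 0.0853
```

Run:
```python
from h import *
plan(.5113,-.263,.1,1.52)
d=snap('side','side1'); crop(d,'s15',200,100,380,250,4)
d=snap('top','top1'); crop(d,'t15',330,190,430,300,6);crop(d,'t15b',100,110,330,270,3)
```

```text
clock 17.25 cur [0.4453 0.0141 0.2743] yaw 1.435 w 0.0853 F [ 1.4 -1.5 -0. ] j6 -1.65
turn [0.003 0.    0.085] shift mm [  66.  -277.1 -174.3]
```

View pics/s15.png

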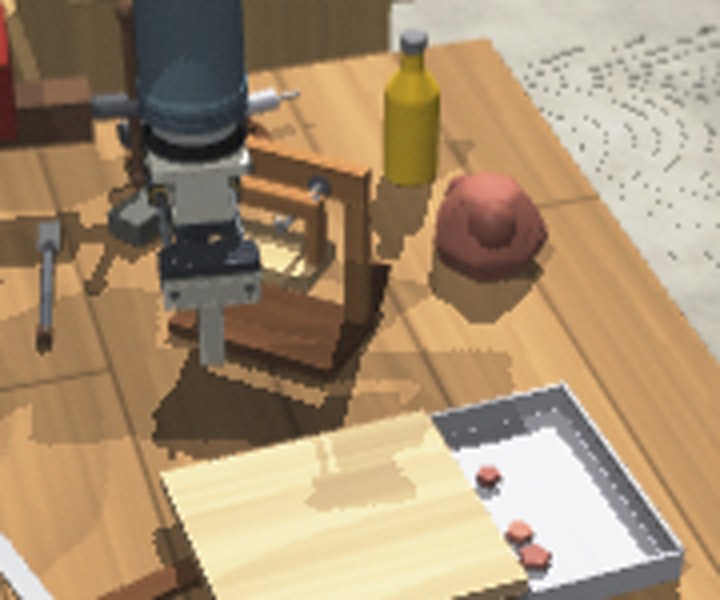

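View pics/t15.png

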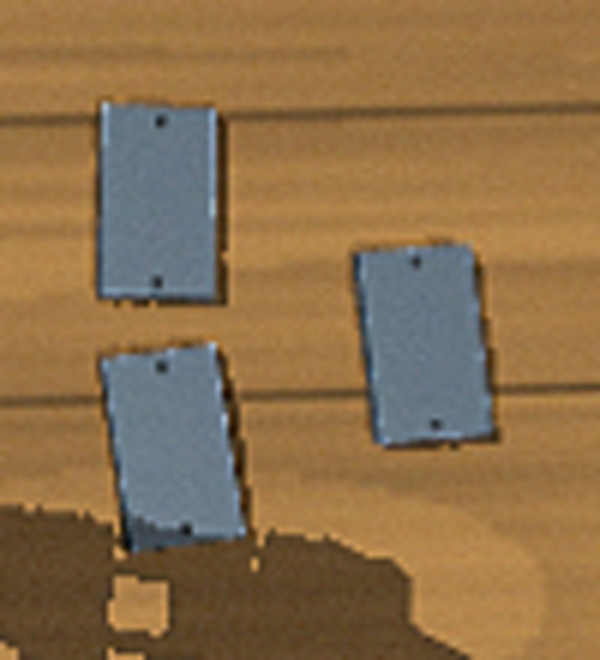

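View pics/t15b.png

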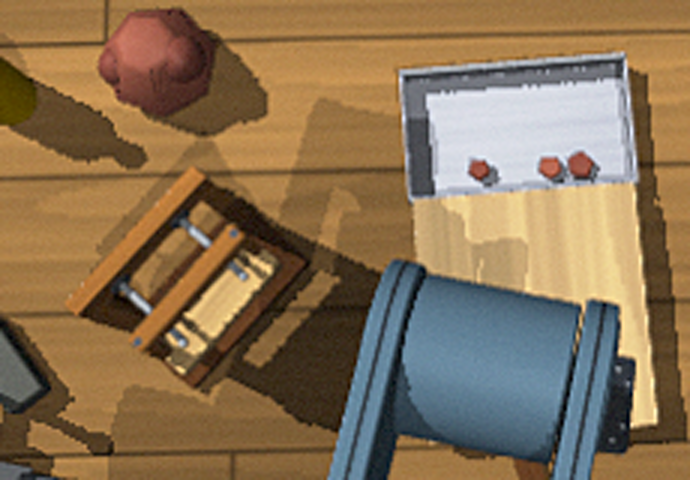

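Run:
```python
from h import *
d=load('top')
a=(d,330,190,6)
print('b1',rect(cw(*a,[(98,298),(101,101),(217,106),(219,301)],.012)),cw(*a,[(160,121),(157,282)],.012).mean(0).round(4))
print('b2',rect(cw(*a,[(125,549),(101,358),(216,344),(245,537)],.012)),cw(*a,[(162,367),(187,529)],.012).mean(0).round(4))
print('b3',rect(cw(*a,[(376,443),(356,253),(472,245),(493,435)],.012)),cw(*a,[(416,262),(435,424)],.012).mean(0).round(4))
```

```text
b1 (array([ 0.512 , -0.2629,  0.012 ]), [0.1034, 0.0612, 0.1024, 0.0632], [-0.059, -1.635, 3.102, 1.523]) [ 0.5119 -0.2627  0.012 ]
b2 (array([ 0.3847, -0.2638,  0.012 ]), [0.0983, 0.0605, 0.0998, 0.0624], [0.084, -1.474, -3.039, 1.643]) [ 0.3841 -0.2651  0.012 ]
b3 (array([ 0.4345, -0.3984,  0.012 ]), [0.0987, 0.0616, 0.099, 0.0615], [0.05, -1.525, -3.092, 1.612]) [ 0.435 -0.399  0.012]
```

>>> carry_out(
  rows=[0,0,0.08,10,-50,0,100,0,0,0.085,25,-105,0,100,0,0,0.085,40,-160,-10,100,0,0,0.085,55,-215,-40,100,0,0,0.085,66,-265,-80,100,0,0,0.085,67,-277,-120,100,0,0,0.085,67,-277,-160,100,0,0,0.085,67,-277,-190,100],
)

```text
clock: 18.35
ee_pos: [0.5126, -0.2651, 0.0821]
tool_rot: [0.515, 0.483, -0.486, -0.514]
contact_force: [0.3, 0.7, -1.0]
gripper_width: 0.0932
```

Run:
```python
from h import *
plan(.512,-.263,.0255,1.521)
d=snap('side'); crop(d,'s16',200,200,360,340,5)
```

```text
clock 18.35 cur [ 0.5126 -0.2651  0.0821] yaw 1.51 w 0.0932 F [ 0.3  0.7 -1. ] j6 -2.18
turn [ 0.004 -0.001  0.011] shift mm [ -0.6   2.1 -56.6]
```

View pics/s16.png

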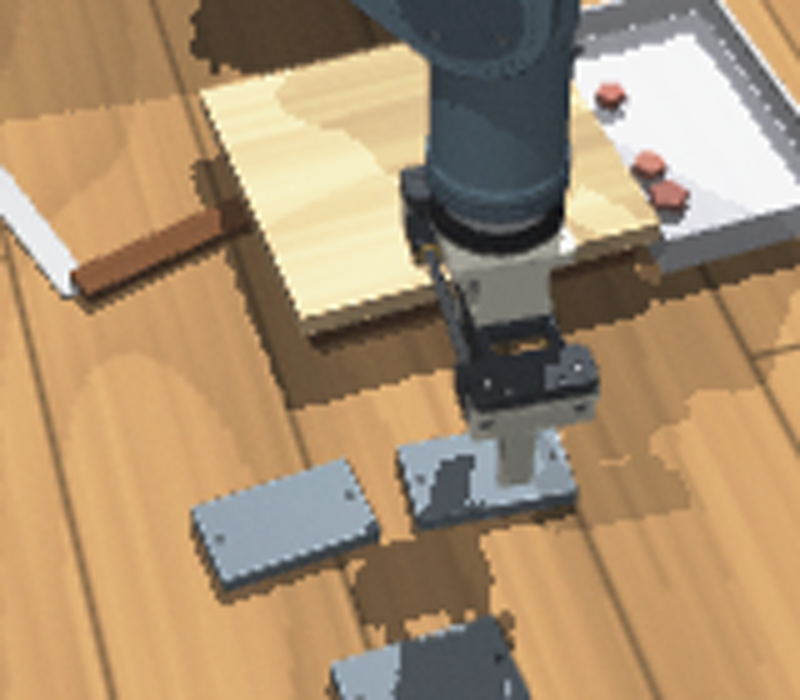

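>>> carry_out(
  rows=[0.004,0,0.011,-0.5,2,-25,100,0.004,0,0.011,-0.5,2,-45,100,0.004,0,0.011,-0.5,2,-56,100,0.004,0,0.011,-0.5,2,-56,80,0.004,0,0.011,-0.5,2,-56,50,0.004,0,0.011,-0.5,2,-56,30,0.004,0,0.011,-0.5,2,-56,30,0.004,0,0.011,-0.5,2,-56,30],
)

```text
clock: 19.4
ee_pos: [0.5106, -0.2618, 0.023]
tool_rot: [-0.51, -0.487, 0.488, 0.514]
contact_force: [0.7, -0.6, 2.9]
gripper_width: 0.0597
```

Run:
```python
from h import *
plan(.512,-.263,.15,1.521)
```

```text
clock 19.4 cur [ 0.5106 -0.2618  0.023 ] yaw 1.522 w 0.0597 F [ 0.7 -0.6  2.9] j6 -2.19
turn [-0.003 -0.005 -0.001] shift mm [  1.4  -1.2 127. ]
```

>>> carry_out(
  rows=[0,0,0,0,0,20,0,0,0,0,0,0,60,0,0,0,0,0,0,105,0,0,0,0.05,8,50,115,0,0,0,0.1,16,105,115,0,0,0,0.11,24,160,115,0,0,0,0.11,32,215,115,0,0,0,0.11,32.5,244,115,0],
)

```text
clock: 20.4
ee_pos: [0.5426, -0.0149, 0.1375]
tool_rot: [-0.481, -0.515, 0.516, 0.487]
contact_force: [0.2, 0.3, -2.3]
gripper_width: 0.0595
```

Run:
```python
from h import *
plan(.543,-.0177,.0685,1.631)
d=snap('side'); crop(d,'s17',200,150,360,290,5)
d=snap('top'); crop(d,'t17',220,115,420,275,4)
```

```text
clock 20.4 cur [ 0.5426 -0.0149  0.1375] yaw 1.634 w 0.0595 F [ 0.2  0.3 -2.3] j6 -1.87
turn [-0.004 -0.007 -0.003] shift mm [  0.4  -2.8 -69. ]
```

View pics/s17.png

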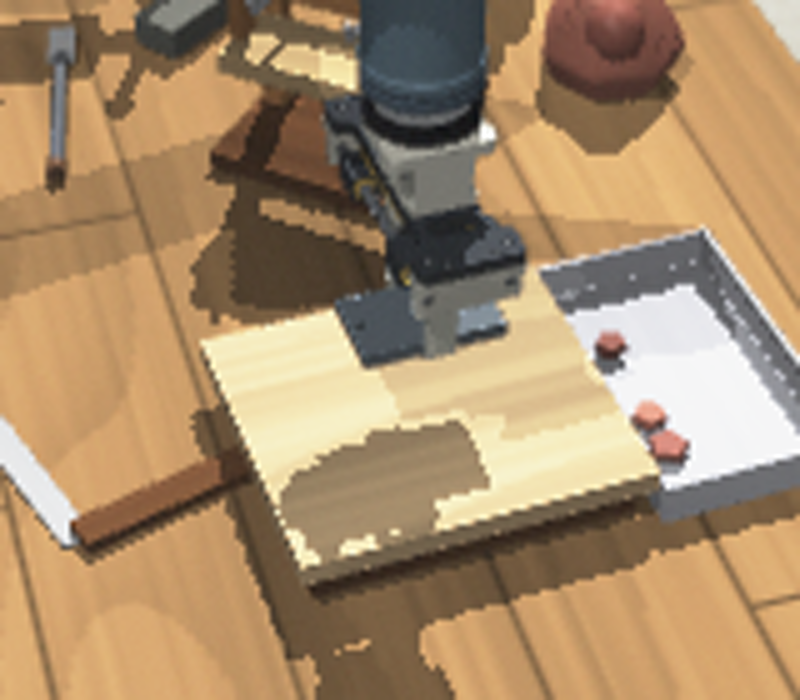

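View pics/t17.png

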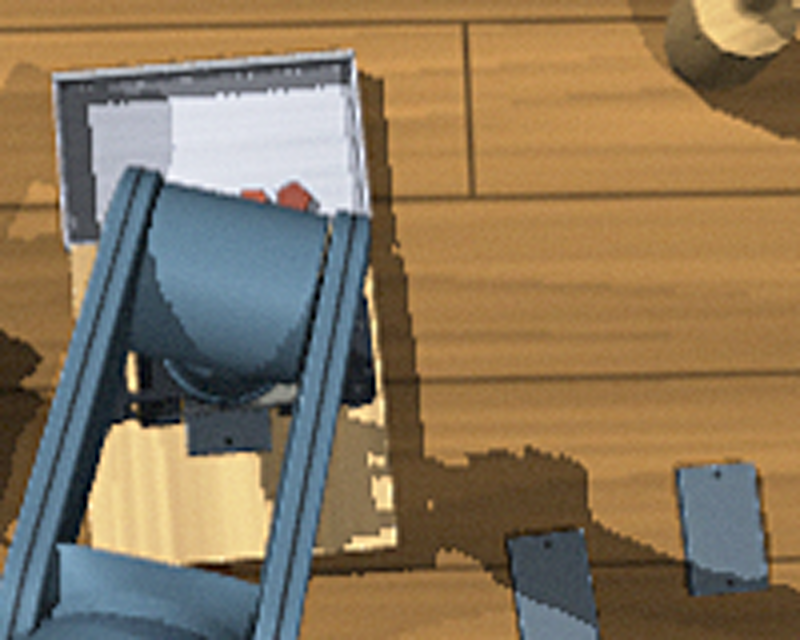

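>>> carry_out(
  rows=[-0.004,-0.007,-0.003,0.5,-2.8,-25,0,-0.004,-0.007,-0.003,0.5,-2.8,-50,0,-0.004,-0.007,-0.003,0.5,-2.8,-62,0,-0.004,-0.007,-0.003,0.5,-2.8,-66,0,-0.004,-0.007,-0.003,0.5,-2.8,-68,0,-0.004,-0.007,-0.003,0.5,-2.8,-68,0],
)

```text
clock: 21.25
ee_pos: [0.5432, -0.0176, 0.0701]
tool_rot: [0.485, 0.515, -0.515, -0.484]
contact_force: [-0.2, -0.2, -1.9]
gripper_width: 0.06
```

>>> carry_out(
  rows=[0,0,0,0,0,-1.5,0,0,0,0,0,0,-2,0,0,0,0,0,0,-2,0],
)

```text
clock: 21.62
ee_pos: [0.5433, -0.0176, 0.0682]
tool_rot: [0.485, 0.515, -0.515, -0.484]
contact_force: [-0.0, -0.3, -0.4]
gripper_width: 0.0598
```

Contact. Release and rise.

>>> carry_out(
  rows=[0,0,0,0,0,0,75,0,0,0,0,0,0,90,0,0,0,0,0,0,100,0,0,0,0,0,0,100,0,0,0,0,0,20,100,0,0,0,0,0,60,100,0,0,0,-40,-50,100,100,0,0,0,-80,-105,110,100],
)

```text
clock: 22.62
ee_pos: [0.4745, -0.109, 0.1766]
tool_rot: [0.485, 0.516, -0.515, -0.482]
contact_force: [1.3, -0.1, 0.5]
gripper_width: 0.0931
```

Run:
```python
from h import *
plan(.3843,-.2645,.1,1.66)
d=snap('side'); crop(d,'s18',200,150,360,350,4)
d=snap('top'); crop(d,'t18',220,150,430,310,4)
```

```text
clock 22.62 cur [ 0.4745 -0.109   0.1766] yaw 1.635 w 0.0931 F [ 1.3 -0.1  0.5] j6 -2.09
turn [0.002 0.005 0.025] shift mm [ -90.2 -155.5  -76.6]
```

View pics/s18.png

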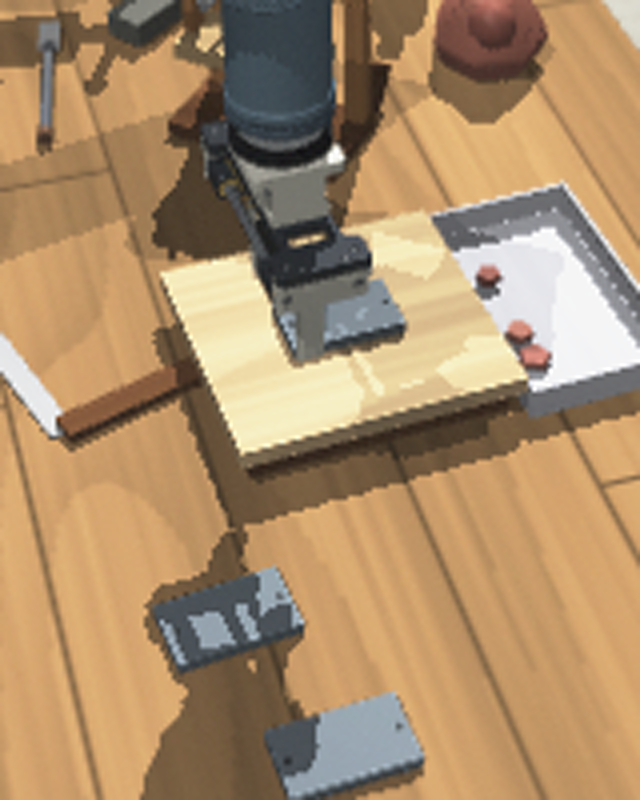

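View pics/t18.png

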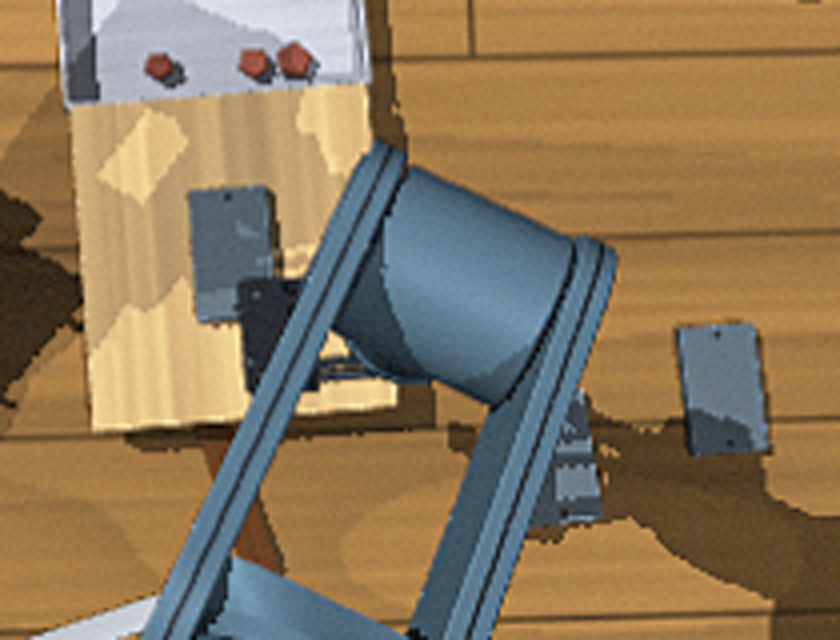

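>>> carry_out(
  rows=[0,0,0.025,-25,-45,0,100,0,0,0.025,-50,-90,-10,100,0,0,0.025,-75,-130,-40,100,0,0,0.025,-90,-155,-80,100,0,0,0.025,-90,-155,-100,100,0,0,0.025,-90,-155,-100,100],
)

```text
clock: 23.48
ee_pos: [0.3814, -0.2661, 0.0746]
tool_rot: [0.479, 0.52, -0.52, -0.479]
contact_force: [0.2, -0.7, -0.4]
gripper_width: 0.0926
```

Run:
```python
from h import *
plan(.3843,-.2645,.025,1.66)
d=snap('side'); crop(d,'s19',200,230,360,370,5)
d=snap('top'); crop(d,'t19',220,150,430,310,4)
```

```text
clock 23.48 cur [ 0.3814 -0.2661  0.0746] yaw 1.652 w 0.0926 F [ 0.2 -0.7 -0.4] j6 -2.5
turn [-0.     0.     0.008] shift mm [  2.9   1.6 -49.6]
```

View pics/s19.png

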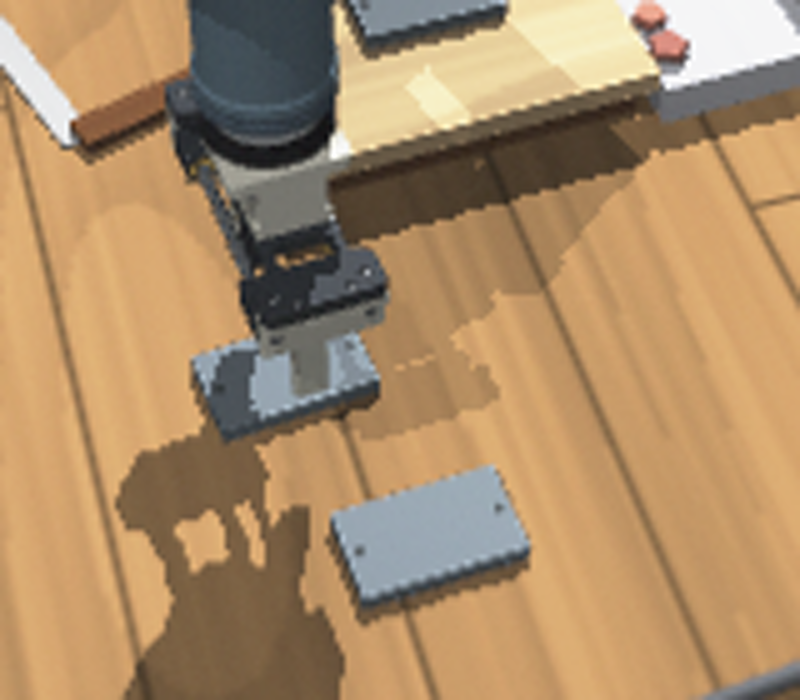

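View pics/t19.png

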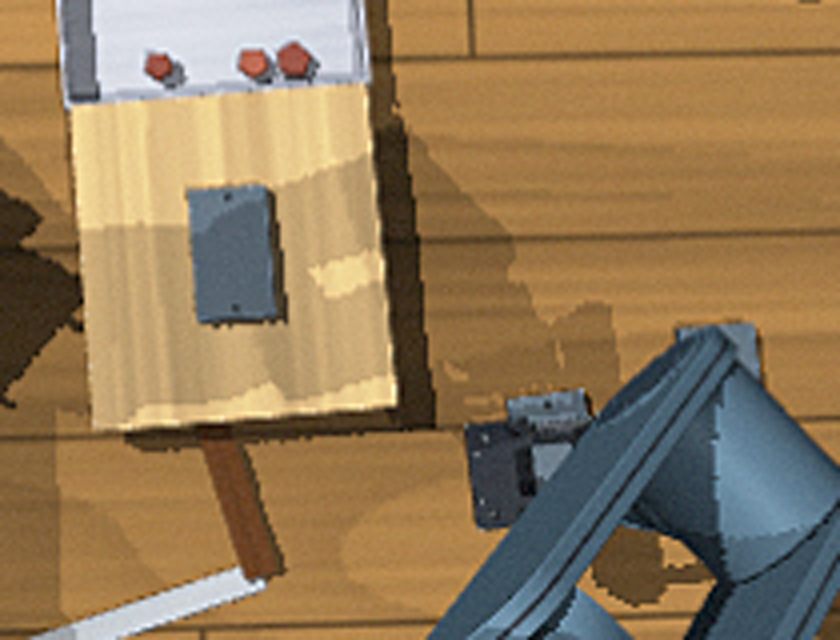

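>>> carry_out(
  rows=[0,0,0.008,3,1.6,-20,100,0,0,0.008,3,1.6,-40,100,0,0,0.008,3,1.6,-48.5,100,0,0,0.008,3,1.6,-48.5,80,0,0,0.008,3,1.6,-48.5,50,0,0,0.008,3,1.6,-48.5,30,0,0,0.008,3,1.6,-48.5,30,0,0,0.008,3,1.6,-48.5,30],
)

```text
clock: 24.58
ee_pos: [0.386, -0.2656, 0.0285]
tool_rot: [-0.479, -0.522, 0.522, 0.475]
contact_force: [-0.6, 1.6, 4.9]
gripper_width: 0.0595
```

Run:
```python
from h import *
plan(.543,-.0177,.15,1.631)
d=load('top')
a=(d,220,150,4)
print('b1',rect(cw(*a,[(199,323),(190,189),(270,185),(278,319)],.057)),cw(*a,[(228,197),(236,308)],.057).mean(0).round(4))
```

```text
clock 24.57 cur [ 0.386  -0.2656  0.0285] yaw 1.661 w 0.0595 F [-0.6  1.6  4.9] j6 -2.5
turn [ 0.004  0.004 -0.03 ] shift mm [157.  247.9 121.5]
b1 (array([ 0.5435, -0.019 ,  0.057 ]), [0.102, 0.0608, 0.102, 0.0594], [0.048, -1.541, -3.107, 1.6]) [ 0.5445 -0.0173  0.057 ]
```

>>> carry_out(
  rows=[0,0,0,0,0,20,0,0,0,0,0,0,60,0,0,0,0,0,0,105,0,0,0,-0.03,35,50,115,0,0,0,-0.03,70,100,115,0,0,0,-0.03,105,150,115,0,0,0,-0.03,135,200,115,0,0,0,-0.03,159,248,115,0],
)

```text
clock: 25.58
ee_pos: [0.5457, -0.0157, 0.1431]
tool_rot: [-0.486, -0.515, 0.515, 0.483]
contact_force: [-0.2, -0.1, -2.1]
gripper_width: 0.0594
```

Run:
```python
from h import *
plan(.5455,-.018,.0885,1.631)
d=snap('side'); crop(d,'s20',200,150,360,290,5)
d=snap('top'); crop(d,'t20',220,115,420,275,4)
```

```text
clock 25.57 cur [ 0.5457 -0.0157  0.1431] yaw 1.631 w 0.0594 F [-0.2 -0.1 -2.1] j6 -1.86
turn [ 0.004  0.003 -0.   ] shift mm [ -0.2  -2.3 -54.6]
```

View pics/s20.png

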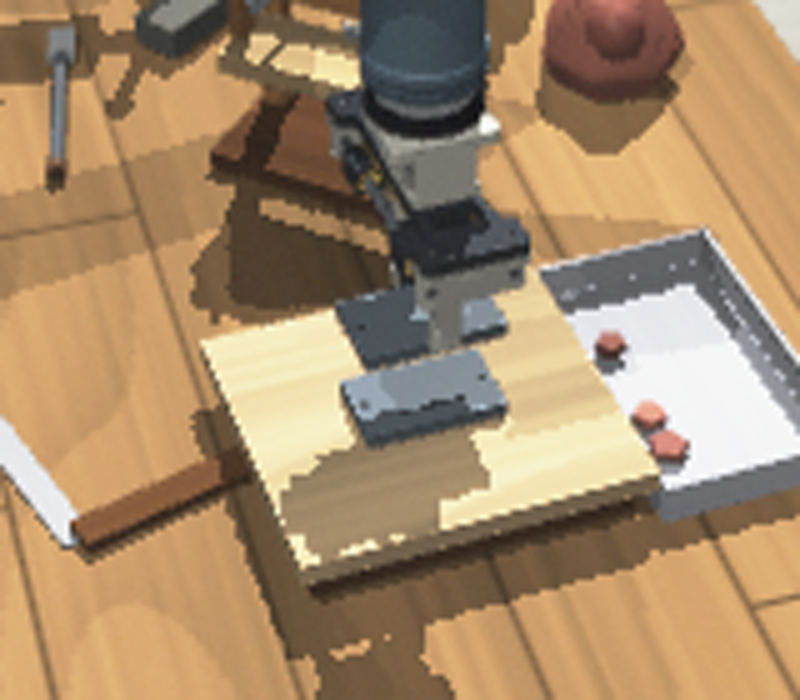

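View pics/t20.png

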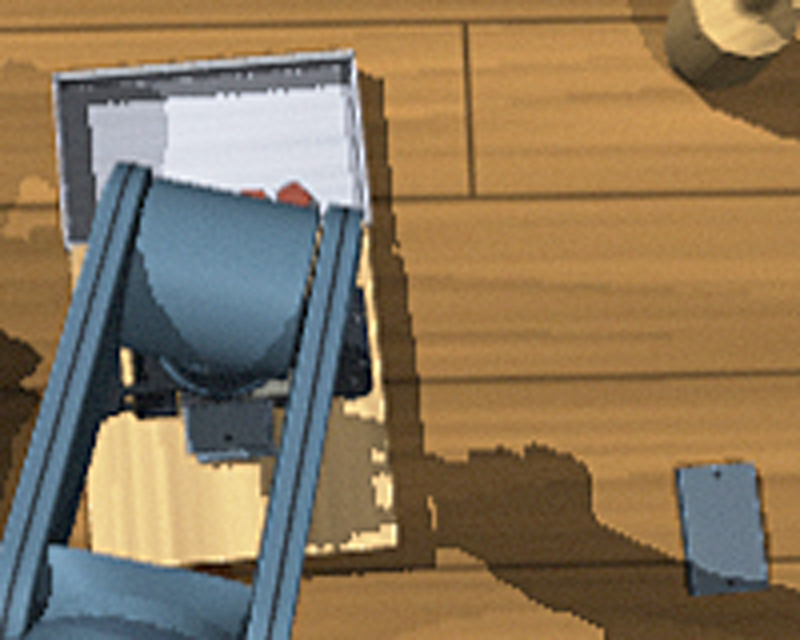

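>>> carry_out(
  rows=[0.004,0.003,0,0,-2.3,-25,0,0.004,0.003,0,0,-2.3,-45,0,0.004,0.003,0,0,-2.3,-52,0,0.004,0.003,0,0,-2.3,-54,0,0.004,0.003,0,0,-2.3,-54,0],
)

```text
clock: 26.3
ee_pos: [0.5466, -0.0156, 0.0895]
tool_rot: [0.483, 0.517, -0.515, -0.484]
contact_force: [-0.1, -0.4, -2.6]
gripper_width: 0.0595
```

>>> carry_out(
  rows=[0,0,0,-1,-2.4,-1.5,0,0,0,0,-1,-2.4,-2.5,0,0,0,0,-1,-2.4,-2.5,0],
)

```text
clock: 26.68
ee_pos: [0.5456, -0.018, 0.0871]
tool_rot: [0.484, 0.517, -0.515, -0.483]
contact_force: [-0.6, -0.1, -1.8]
gripper_width: 0.0594
```

>>> carry_out(
  rows=[0,0,0,0,0,-1,0,0,0,0,0,0,-1.5,0,0,0,0,0,0,-1.5,0],
)

```text
clock: 27.05
ee_pos: [0.5456, -0.018, 0.0857]
tool_rot: [0.484, 0.517, -0.515, -0.483]
contact_force: [-0.1, -0.5, -1.8]
gripper_width: 0.0597
```

>>> carry_out(
  rows=[0,0,0,0,0,-1,0,0,0,0,0,0,-1.5,0,0,0,0,0,0,-1.5,0],
)

```text
clock: 27.42
ee_pos: [0.5457, -0.018, 0.0856]
tool_rot: [0.484, 0.517, -0.515, -0.483]
contact_force: [-4.5, 1.0, 9.5]
gripper_width: 0.0595
```

Run:
```python
from h import *
d=snap('side'); crop(d,'s21',240,180,320,240,9)
```

```text
(no output)
```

View pics/s21.png

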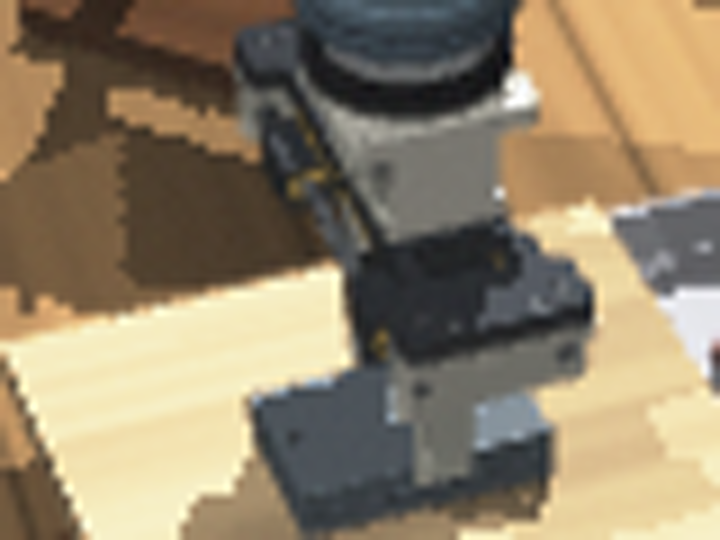

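Contact (9.5 N). I'll back off slightly and release.

>>> carry_out(
  rows=[0,0,0,0,0,0,75,0,0,0,0,0,0,90,0,0,0,0,0,0,100,0,0,0,0,0,0,100,0,0,0,0,0,20,100,0,0,0,-10,-20,60,100,0,0,0,-35,-70,80,100,0,0,0,-60,-125,80,100],
)

```text
clock: 28.48
ee_pos: [0.4863, -0.1443, 0.1675]
tool_rot: [0.485, 0.518, -0.515, -0.481]
contact_force: [0.3, -0.3, -1.1]
gripper_width: 0.093
```

>>> carry_out(
  rows=[0,0,0,-10,-50,0,100,0,0,0,-20,-105,0,100,0,0,0,-30,-160,-10,100,0,0,0,-45,-215,-30,100,0,0,0,-50,-250,-60,100,0,0,0,-50,-250,-75,100],
)

```text
clock: 29.22
ee_pos: [0.435, -0.3964, 0.0906]
tool_rot: [0.485, 0.517, -0.514, -0.482]
contact_force: [-0.4, -0.1, 0.1]
gripper_width: 0.0929
```

Run:
```python
from h import *
plan(.4347,-.3987,.025,1.621)
d=snap('side'); crop(d,'s22',220,160,340,370,4)
d=snap('top'); crop(d,'t22',220,150,430,310,4)
```

```text
clock 29.23 cur [ 0.435  -0.3964  0.0906] yaw 1.635 w 0.0929 F [-0.4 -0.1  0.1] j6 -2.57
turn [-0.     0.005 -0.014] shift mm [ -0.3  -2.3 -65.6]
```

View pics/s22.png

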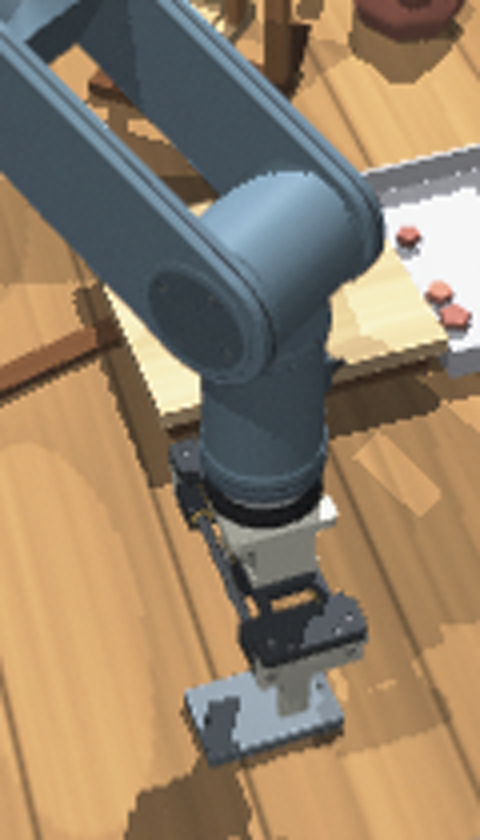

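View pics/t22.png

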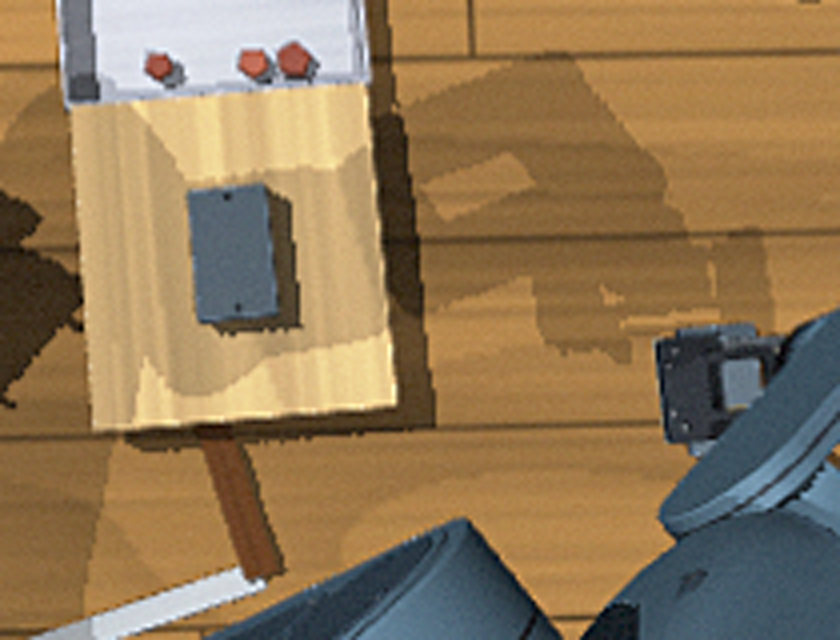

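Run:
```python
from h import *
d=load('top'); crop(d,'t22b',260,190,300,240,12)
```

```text
(no output)
```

View pics/t22b.png

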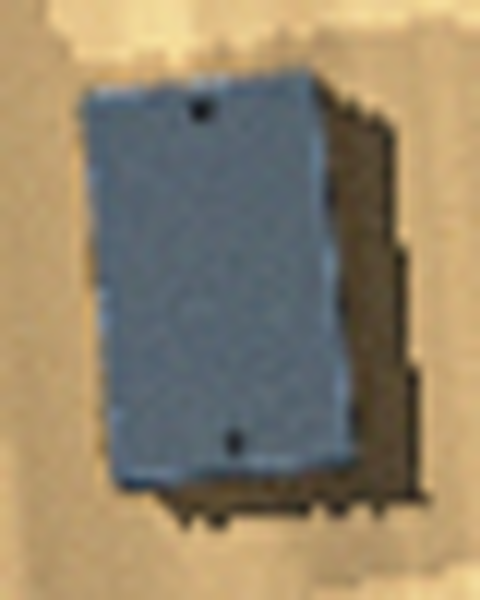

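>>> carry_out(
  rows=[0,0.005,-0.014,0,-2.3,-25,100,0,0.005,-0.014,0,-2.3,-50,100,0,0.005,-0.014,0,-2.3,-65,100,0,0.005,-0.014,0,-2.3,-65.5,80,0,0.005,-0.014,0,-2.3,-65.5,50,0,0.005,-0.014,0,-2.3,-65.5,30,0,0.005,-0.014,0,-2.3,-65.5,0,0,0.005,-0.014,0,-2.3,-65.5,0],
)

```text
clock: 30.32
ee_pos: [0.4357, -0.3961, 0.0258]
tool_rot: [0.486, 0.513, -0.512, -0.487]
contact_force: [-0.7, -1.3, 6.1]
gripper_width: 0.0595
```

Run:
```python
from h import *
d=load('top')
a=(d,260,190,12)
print('b2',rect(cw(*a,[(112,485),(82,95),(318,72),(350,465)],.069)),cw(*a,[(201,109),(235,441)],.069).mean(0).round(4))
plan(.543,-.018,.15,1.631)
```

```text
b2 (array([ 0.543 , -0.0168,  0.069 ]), [0.098, 0.0593, 0.0989, 0.0591], [0.058, -1.493, -3.086, 1.633]) [ 0.544  -0.0175  0.069 ]
clock 30.32 cur [ 0.4357 -0.3961  0.0258] yaw 1.623 w 0.0595 F [-0.7 -1.3  6.1] j6 -2.55
turn [-0.002  0.     0.008] shift mm [107.3 378.1 124.2]
```

>>> carry_out(
  rows=[0,0,0,0,0,20,0,0,0,0,0,5,60,0,0,0,0,10,35,105,0,0,0,0.008,25,90,120,0,0,0,0.008,40,145,120,0,0,0,0.008,55,200,120,0,0,0,0.008,72,255,120,0,0,0,0.008,88,310,120,0],
)

```text
clock: 31.32
ee_pos: [0.5234, -0.084, 0.1454]
tool_rot: [0.484, 0.515, -0.514, -0.486]
contact_force: [0.9, -0.7, -2.1]
gripper_width: 0.0596
```

Run:
```python
from h import *
plan(.5448,-.0175,.125,1.631)
```

```text
clock 31.32 cur [ 0.5234 -0.084   0.1454] yaw 1.631 w 0.0596 F [ 0.9 -0.7 -2.1] j6 -2.0
turn [-0.002 -0.001  0.   ] shift mm [ 21.4  66.5 -20.4]
```

>>> carry_out(
  rows=[-0.002,0,0,10,33,0,0,-0.002,0,0,21.4,66.5,-10,0,-0.002,0,0,21.4,66.5,-30,0,-0.002,0,0,21.4,66.5,-43,0,-0.002,0,0,21.4,66.5,-46,0,-0.002,0,0,21.4,66.5,-46,0],
)

```text
clock: 32.08
ee_pos: [0.5447, -0.0181, 0.0994]
tool_rot: [-0.485, -0.514, 0.515, 0.485]
contact_force: [-0.3, 0.1, -1.7]
gripper_width: 0.0594
```

Run:
```python
from h import *
plan(.5448,-.0175,.096,1.631)
d=snap('side'); crop(d,'s23',240,180,320,240,9)
```

```text
clock 32.08 cur [ 0.5447 -0.0181  0.0994] yaw 1.63 w 0.0594 F [-0.3  0.1 -1.7] j6 -1.87
turn [-0.    -0.001  0.001] shift mm [ 0.1  0.6 -3.4]
```

View pics/s23.png

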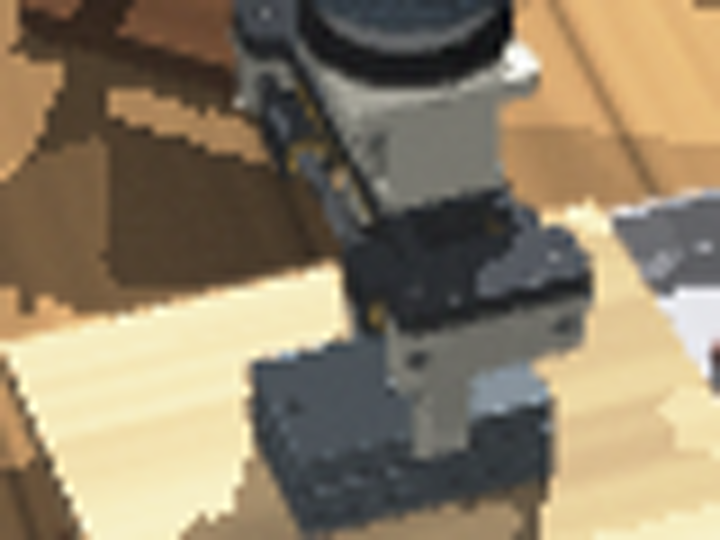

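Aligned over the pile. Down in small steps.

>>> carry_out(
  rows=[0,0,0,0,0.5,-2,0,0,0,0,0,0.5,-3.5,0,0,0,0,0,0.5,-4,0,0,0,0,0,0.5,-4,0],
)

```text
clock: 32.62
ee_pos: [0.545, -0.0176, 0.0958]
tool_rot: [-0.485, -0.514, 0.515, 0.485]
contact_force: [0.4, 0.0, -1.7]
gripper_width: 0.0595
```

>>> carry_out(
  rows=[0,0,0,0,0,-1,0,0,0,0,0,0,-1.2,0,0,0,0,0,0,-1.2,0],
)

```text
clock: 33.0
ee_pos: [0.5451, -0.0176, 0.0948]
tool_rot: [-0.485, -0.515, 0.515, 0.485]
contact_force: [-0.9, -1.2, 1.6]
gripper_width: 0.0596
```

Contact. Release, rise and clear off to the right.

>>> carry_out(
  rows=[0,0,0,0,0,0,75,0,0,0,0,0,0,90,0,0,0,0,0,0,100,0,0,0,0,0,0,100,0,0,0,0,0,20,100,0,0,0,0,0,70,100,0,0,0,-40,-50,110,100,0,0,0,-80,-110,110,100],
)

```text
clock: 34.0
ee_pos: [0.4779, -0.1113, 0.2058]
tool_rot: [0.486, 0.516, -0.515, -0.482]
contact_force: [1.4, -0.8, -0.4]
gripper_width: 0.0932
```

>>> carry_out(
  rows=[0,0,0,-20,-55,0,100,0,0,0,-40,-110,0,100,0,0,0,-50,-165,0,100,0,0,0,-60,-220,0,100,0,0,0,-60,-220,0,100],
)

```text
clock: 34.62
ee_pos: [0.4168, -0.3352, 0.2056]
tool_rot: [0.488, 0.514, -0.514, -0.483]
contact_force: [-0.6, 0.2, 0.1]
gripper_width: 0.0929
```

Run:
```python
from h import *
plan(.5448,-.0175,.096,1.631)
d=snap('side','side2'); crop(d,'s24',240,170,330,240,8)
d=snap('top','top2'); crop(d,'t24',260,180,300,240,10)
```

```text
clock 34.62 cur [ 0.4168 -0.3352  0.2056] yaw 1.628 w 0.0929 F [-0.6  0.2  0.1] j6 -2.52
turn [0.004 0.005 0.003] shift mm [ 128.   317.7 -109.6]
```

View pics/side2.png

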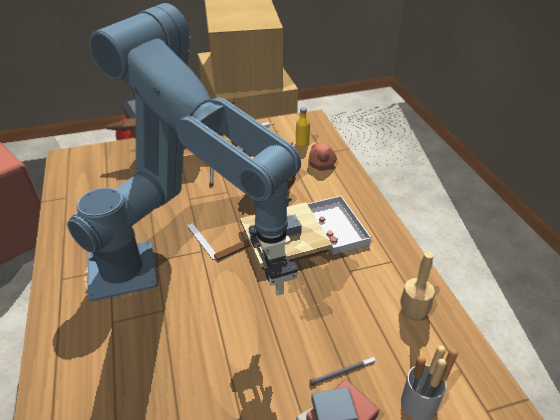

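View pics/top2.png

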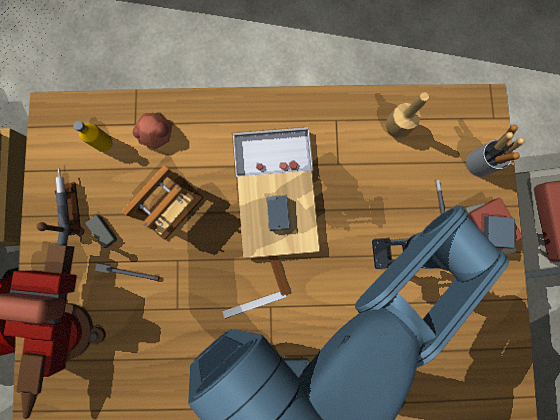

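View pics/s24.png

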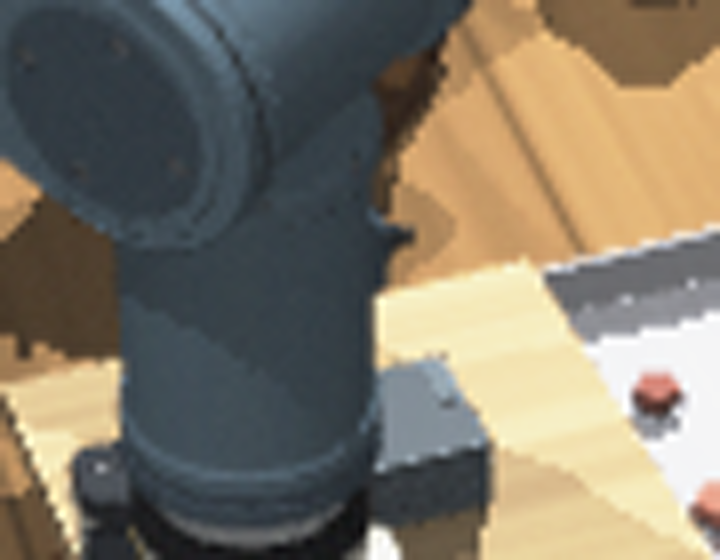

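View pics/t24.png

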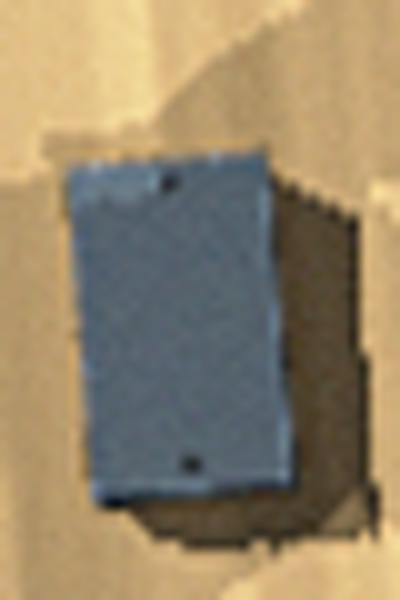

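>>> carry_out(
  rows=[0,0,0,-30,-20,50,100,0,0,0,-60,-40,90,100,0,0,0,-90,-60,90,100,0,0,0,-110,-100,90,100,0,0,0,-120,-130,90,100,0,0,0,-120,-130,90,100],
)

```text
clock: 35.48
ee_pos: [0.2975, -0.4613, 0.295]
tool_rot: [0.486, 0.516, -0.514, -0.484]
contact_force: [0.2, 0.3, 0.6]
gripper_width: 0.0929
```

Run:
```python
from h import *
d=snap('side','side3'); crop(d,'s25',190,120,380,270,4)
d=snap('top','top3')
a=(d,260,180,10)
crop(d,'t25',110,120,330,270,3)
print('b3',rect(cw(*a,[(95,498),(70,168),(266,155),(292,482)],.081)),cw(*a,[(169,183),(192,463)],.081).mean(0).round(4))
```

```text
b3 (array([ 0.5436, -0.0172,  0.081 ]), [0.0985, 0.0584, 0.0977, 0.0581], [0.057, -1.524, -3.088, 1.631]) [ 0.5443 -0.0171  0.081 ]
```

View pics/s25.png

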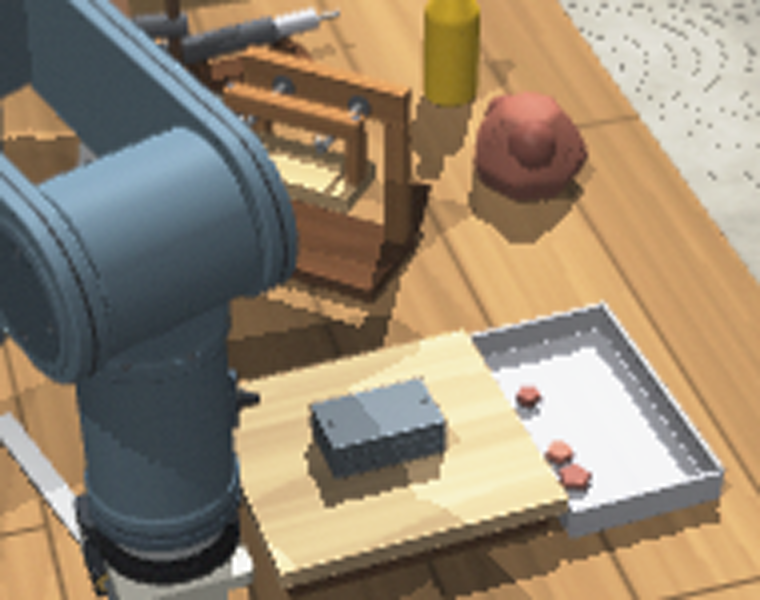

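View pics/t25.png

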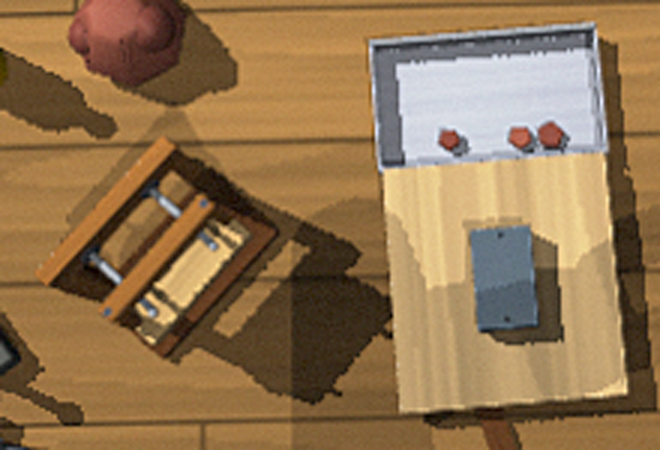

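Run:
```python
from h import *
print(env.close_job())
```

```text
the job is handed in; nothing more can be done
None
```

The job is handed in at about 35 s on the clock. In the last pictures every goal looks met, but the hand-in itself reports no verdict.

- **Chips:** there were 3 on the board. Two sweeps with the float put all three into the tray, and the board is clear in both final pictures.
- **Float:** it hangs by its bar on both prongs. In the final pictures it looks level, with the bar parallel to the crossbar. I could not read the contact force with the stand after letting go.
- **Slates:** there were 3, all on the bench. They are stacked flat in one pile, with measured centres near (0.544, -0.018), (0.5435, -0.017) and (0.544, -0.017). That is within about 1 mm of each other and of the measured board centre, and their directions agree within about 0.03 rad.
- **Other things:** I saw no contact with the chisels, the brick or anything else on the bench. I compared these only by eye, not by measuring their positions.

**Camera disagreement:** the side camera read y about 6 to 8 mm lower than the top camera, more than the stated 2 mm. The held float matched the top camera, so the stand and slate positions came from that one; the board sweeps used an average of the two.

I noticed no grip slip and no knocked slate, and the wrist force I saw never went above about 11 N, which was while setting down the second slate.

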